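Seat a rock core in the pulse-velocity holder

TASK

Take the grey rock core from the wooden rest and lay it in the V saddles of the pulse-velocity holder, between the two probes. Then turn the holder's hexagonal turnbuckle, grip by grip, to draw the sliding end plate in until both probes bear snugly on the ends of the core with about 200 N (20 kg) of seating load: feel for it, and never let it go over 380 N. Leave it tight with the core still lying in its saddles, let go, and do not disturb the red core, the jar or the caliper.

Things in the scene. Friction and masses are not known exactly. Their poses are not given: they have to be found in the camera images.
- grey_core: the rock core to be tested: grey speckled stone cylinder, 47.6 mm diameter, 110 mm long, about 0.5 kg. Lies with its axis level. Origin at its centre, y along its axis (its x and z may point anywhere around it). Starts in one of the two places of the wooden rest, axis 52 mm above the bench, free space of 30 mm below its middle
- red_core: the other core in the wooden rest, same size, reddish brown; origin at its centre, y along its axis. Its axis is 116 mm from the grey one's. Leave it alone
- cradle (a point): where the core belongs in the holder (blue base plate 230 x 330 mm, yaw varies): centre of a core lying in its two white V saddles, 70 mm above the bench. y = clamp axis, towards the fixed probe; x = level, towards the turnbuckle; z up. Saddles (14 mm wide) at y -36 and +36 mm; between them it is free down to 42 mm above the bench. The two end plates rise to 106 mm, 116 mm at the turnbuckle
- probe_face (a point): centre of the working face of the moving probe (40 mm steel barrel, spring-backed) on the sliding end plate, at y -57 to -58.5 mm from the cradle point at the start; axes as cradle. Moves to +y by 10 mm per turn of the turnbuckle. The fixed probe opposite has its face at y +57 to +58.5 mm, as the last user clamped it, not measured. So a core laid in the middle has 2 to 3.5 mm of room at each end
- turnbuckle: hexagonal steel body, 36 mm across flats, 90 mm long, on 22 mm left- and right-hand screws, yellow stripe on one flat. Origin at its middle, y = its axis, level, parallel to cradle y; 120 mm in cradle +x, 95 mm above the bench. Two flats face along its own x, the rest every 60 deg. Turning positive about +y (top to cradle +x) tightens; it creeps 5 mm to +y a turn. 60 mm free below, 90 mm beside it
- platen: sliding grey end plate (200 x 25 x 96 mm) at the cradle's -y end, with the moving probe. Origin: centre of the blue base's underside when fully open. Turning the turnbuckle free takes about 0.53 N m plus 0.2 per rad/s; 100 N of seating load adds 0.16 N m. At a standstill friction can hide this: compare like readings. Once both probes touch, load rises about 90 N per 10 deg; it holds when let go
- couplant_jar: closed jar of coupling gel, 60 mm diameter, 62 mm high, blue cap; origin under its base. Leave it alone
- caliper: steel slide caliper lying on the bench, 230 mm long along x, 10 mm high; origin at its underside. Leave it alone
Mind the look-alikes: they are no part of the job. Leave any blue look-alike of the grey_core alone.

How it is judged:
On the way:
1. the grey core lies in the saddles between the probes, let go, not yet clamped (x of grey_core in the frame of cradle between -0.004 and 0.004 m and z of grey_core in the frame of cradle between -0.004 and 0.004 m and y of grey_core in the frame of cradle between -0.007 and 0.007 m and angle between the y axis of grey_core and the y axis of cradle, either way round below 0.06 rad and contact force between the fingers and grey_core below 0.2 N and contact force between platen and grey_core below 20 N), for 0.2 s.
At the end, for the whole second after the job is handed in: the grey core lies at rest in the saddles (within 4 mm across and in height, 7 mm along, 3.4 deg) clamped by the probes with 120 to 280 N, the turnbuckle at rest and let go; red core, jar and caliper within 20 mm of where they were (x of grey_core in the frame of cradle between -0.004 and 0.004 m and z of grey_core in the frame of cradle between -0.004 and 0.004 m and y of grey_core in the frame of cradle between -0.007 and 0.007 m and angle between the y axis of grey_core and the y axis of cradle, either way round below 0.06 rad and contact force between platen and grey_core between 120 and 280 N and angular speed of turnbuckle below 0.05 rad/s and linear speed of grey_core below 0.01 m/s and distance of each of red_core, couplant_jar, caliper from where it was at the start of the episode below 0.02 m); the robot touches nothing.
It fails at once if the seating load on the core goes over 380 N (contact force between platen and grey_core above 380 N).
It fails at once if the red core, the jar or the caliper is disturbed (moved over 20 mm) (distance of any of red_core, couplant_jar, caliper from where it was at the start of the episode above 0.02 m).
It also fails if it takes over 72 s, if anything falls off the work surface, if the arm or the gripper's body presses on something with over 40 N, if the wrist force passes 120 N, or if a joint passes its speed limit or range.

ROBOT

A 7-joint arm with a two-finger parallel gripper is mounted at the origin on the work surface. World frame = base frame: x ahead of the robot, y to its left, z up, the work surface at z = 0. Lengths are in m, angles in rad, forces in N, time in s.
With the tool pointing down it reaches from about 0.425 to 0.875 m from the base axis. Payload 9.9 kg.
Tool frame: the origin (TCP) lies midway between the tips of the shut fingers; the grasp point (between the pads) lies r.grip_depth behind it (r.grip_depth is the distance from the TCP to the grasp point, in m); x points along the fingers, y is the direction in which the jaws open and shut, and the axes are right-handed (so a half turn about x gives the same grasp; the last joint's range is limited). The gripper opens to 85 mm and grips with 20 to 120 N. Pads are 22 mm wide; open, the fingers measure 114 mm over their backs; the gripper's body (76 mm by 85 mm) begins 54 mm behind the grasp point. The pads swing forward as they close: fully open they stand 13 mm farther back than shut.
Start: joints at [1.092, 0.576, 0.025, 1.437, -0.015, 1.129, -0.057], TCP at [0.26, -0.623, 0.231] pointing down, gripper open.
Joint ranges: [-2.76, 2.76], [-0.34, 2.15], [-1.52, 1.57], [0.19, 2.46], [-1.09, 4.23], [0.17, 1.99], [-2.82, 2.82]. Speed limits (rad/s): [2.22, 2.22, 3.01, 3.01, 3.14, 3.14, 3.14].

INTERFACE

Orientations are given as a 3x3 rotation matrix whose columns are the frame's x, y, z axes.
In Python, from plant import readout, optics, r gives the robot as it stands.
- The arm moves only by the tool send_rows, never from a script. Its argument "increments" is a list of rows, each a list of 3 entries, a list of its own where there are three numbers: the closure in counts, from 0 (fully open) to 255 (shut), then the shift along the tool's x, y, z in units of 40 mm (1.0 is 40 mm), then the turn about the tool's x in degrees. In form: [[gripper, [tx, ty, tz], yaw], ...]. A call has 1 to 12 rows; each row shifts and turns the commanded pose from where the row before left it, along the tool's axes as they then stand; what a row does not reach is not made up. A row lasts 1/10 s, in which the tool goes at most 50 mm and 8.59 degrees, less where a joint would pass 70% of its speed; a pose out of reach is approached as far as the arm can. A call is refused whole if a number of a shift passes 1 or a number of a turn 8.59, either way. A call with a gripper value outside its range is refused whole. The fingers move at their own pace and stop on an object; the grip force is fixed at half the most. Time passes only in rows, so rows that do not move let the fingers close. It gives the time, the measured TCP pose, the force and the opening at its end, in the units of the state.
- readout.get_state(): the state, without advancing time (a new reading comes with each control period).
- optics.grab_frame(name): name is "side" or "top"; returns (picture, depth): 384x512x3 uint8, red, green, blue; 384x512 float32, m along the optical axis (not along the pixel's ray), 0 where there is no reading.
- optics.calibration(name): a dict with "vertical_fov" (degrees; the focal length in pixels is half the picture's height over the tangent of half this angle, whatever the lens; pixels are square), "cx", "cy" (the principal point, pixels), "k1" (the pictures are not rectified: a ray, as slopes to the right and down, at radius r is drawn at 1 + k1 r^2 times it, then the intrinsics apply), "world_to_cam" (4x4, takes a point from world to camera coordinates). Camera axes: x right, y up, looking along -z (the intrinsics and any distortion apply to the point x, -y, -z); pixel columns grow to the right and rows downward; lengths in m; the calibration is good to about 2 mm. A picture is of the moment at which its call begins. calibration takes no time and is no camera call.
- r.hand_in(): hands the job in, once; it reports no verdict.
The state is a dict: "clock": time; "joint_pos": joint angles; "joint_vel": joint speeds; "joint_efforts": joint torques, N m; "ee_pos": TCP position; "tcp_rot": TCP orientation; "contact_force": force on the tool from outside, world axes, zero at the start; "ft_torque": the same for the moment, N m; "grip_width": finger opening in m.
Only numpy, scipy, OpenCV 4.12 (cv2) and the standard library are available. Lean on these libraries where they do the work, as an engineer would, in place of code of your own. Each camera call takes 0.05 s, during which the arm holds its last target. There are 200 camera calls.

## Working session

There is one attempt and no reset: what is moved stays moved. The work goes in short steps, Python scripts to look and compute and a tool call to move; the robot and the scene stay as the last step left them, time stands still between calls to the robot, and variables do not carry over. Pictures are saved under pics/ and viewed, about 8 in all and at most 12, crops included, and the job is handed in when it is done.

Besides the shell and the picture viewer there is one more tool, called after "Call:" by a JSON object that holds its "api" and its "payload", one argument or row to a line. send_rows: Moves the arm, as the interface text tells. Its arguments: {"type":"object","properties":{"increments":{"type":"array","items":{"type":"array"}}},"required":["increments"]}

```bash
mkdir -p pics; ls; cat > h.py <<'E'
import numpy as np, cv2
from plant import readout, optics, r
def cal(n):
    c=optics.calibration(n); f=192/np.tan(np.radians(c["vertical_fov"])/2)
    return f,c["cx"],c["cy"],c["k1"],np.array(c["world_to_cam"])
def ray(n,u,v):
    f,cx,cy,k1,T=cal(n); K=np.array([[f,0,cx],[0,f,cy],[0,0,1.]])
    p=cv2.undistortPoints(np.array([[[u,v]]],float),K,np.array([k1,0,0,0.]),None,None,None)[0,0] if False else cv2.undistortPoints(np.array([[[u,v]]],float),K,np.array([k1,0,0,0.]))[0,0]
    R=T[:3,:3]; o=-R.T@T[:3,3]; d=R.T@np.array([p[0],-p[1],-1.]); return o,d
def atz(n,u,v,z):
    o,d=ray(n,u,v); return o+d*(z-o[2])/d[2]
def atd(n,u,v,dep):
    o,d=ray(n,u,v); return o+d*dep
def proj(n,P):
    f,cx,cy,k1,T=cal(n); q=T[:3,:3]@np.array(P)+T[:3,3]; a=np.array([q[0],-q[1]])/-q[2]; a=a*(1+k1*a@a); return a*f+[cx,cy]
def cloud(n,dep):
    f,cx,cy,k1,T=cal(n); v,u=np.mgrid[:384,:512]; K=np.array([[f,0,cx],[0,f,cy],[0,0,1.]])
    p=cv2.undistortPoints(np.stack([u,v],-1).reshape(-1,1,2).astype(float),K,np.array([k1,0,0,0.])).reshape(384,512,2)
    R=T[:3,:3]; o=-R.T@T[:3,3]; d=np.stack([p[...,0],-p[...,1],-np.ones((384,512))],-1)@R
    return o+d*dep[...,None]
E
cat > a.py <<'E'
from h import *
s=readout.get_state(); print(s, r.grip_depth)
for n in("top","side"):
    p,d=optics.grab_frame(n); np.savez(n+"0.npz",p=p,d=d); cv2.imwrite(f"pics/{n}0.png",cv2.resize(p[...,::-1],(768,576),interpolation=cv2.INTER_CUBIC)); print(n,optics.calibration(n))
E
python3 a.py
```

```text
pics
{'clock': 0.0, 'joint_pos': array([ 1.09223035,  0.57654174,  0.02484213,  1.4379274 , -0.0150075 ,
        1.12897466, -0.0564933 ]), 'joint_vel': array([ 8.23173597e-04, -5.94164847e-04,  1.35279998e-03,  1.58694588e-03,
       -5.37537116e-04, -7.92539531e-05, -1.50233762e-03]), 'joint_efforts': array([-1.08770615e-03, -7.65788054e+01,  2.25004077e+00, -2.85977894e+01,
        1.53036002e-02,  1.27749573e-02, -1.62333869e-06]), 'ee_pos': array([ 0.25943288, -0.62265972,  0.23042929]), 'tcp_rot': array([[-7.13860064e-04,  3.84627545e-01, -9.23071580e-01],
       [ 1.50599314e-03, -9.23070355e-01, -3.84628200e-01],
       [-9.99998611e-01, -1.66471018e-03,  7.96966189e-05]]), 'contact_force': array([ 0.58848764, -0.24927497,  0.32400601]), 'ft_torque': array([-0.00152861, -0.05704729,  0.0283521 ]), 'grip_width': 0.0851688162765347} 0.0187
top {'vertical_fov': 57.42966178584503, 'cx': 254.48763056352857, 'cy': 188.19065773787716, 'k1': -0.049160241247638715, 'world_to_cam': array([[-0.02529097, -0.99949064, -0.01946359, -0.05626019],
       [ 0.98719199, -0.02803815,  0.15705362, -0.63059213],
       [-0.15751935, -0.01524226,  0.98739826, -0.89369906],
       [ 0.        ,  0.        ,  0.        ,  1.        ]])}
side {'vertical_fov': 47.118813627299616, 'cx': 260.5637583892479, 'cy': 186.1648016367682, 'k1': 0.0188733306011538, 'world_to_cam': array([[-0.9873774 , -0.15792487,  0.01206705,  0.57884504],
       [ 0.09435449, -0.52530541,  0.84566628, -0.17741934],
       [-0.12721285,  0.83613035,  0.5335756 , -0.88955876],
       [ 0.        ,  0.        ,  0.        ,  1.        ]])}
```

View pics/top0.png

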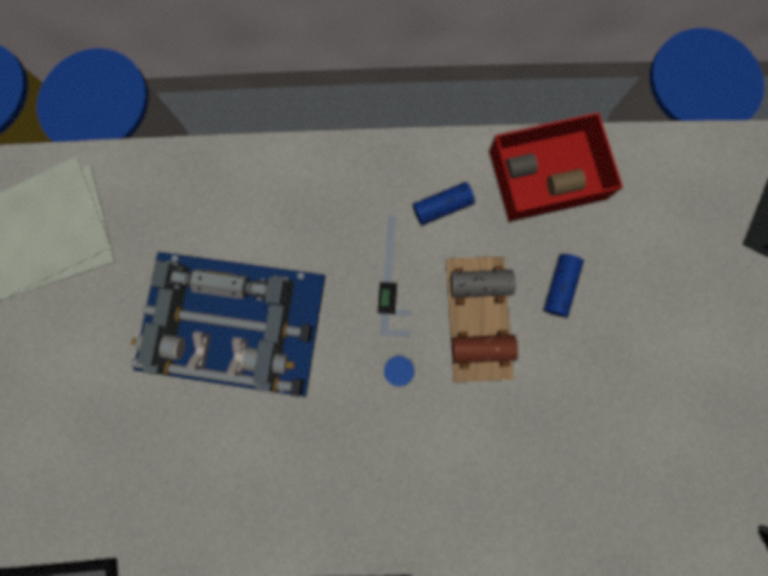

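View pics/side0.png

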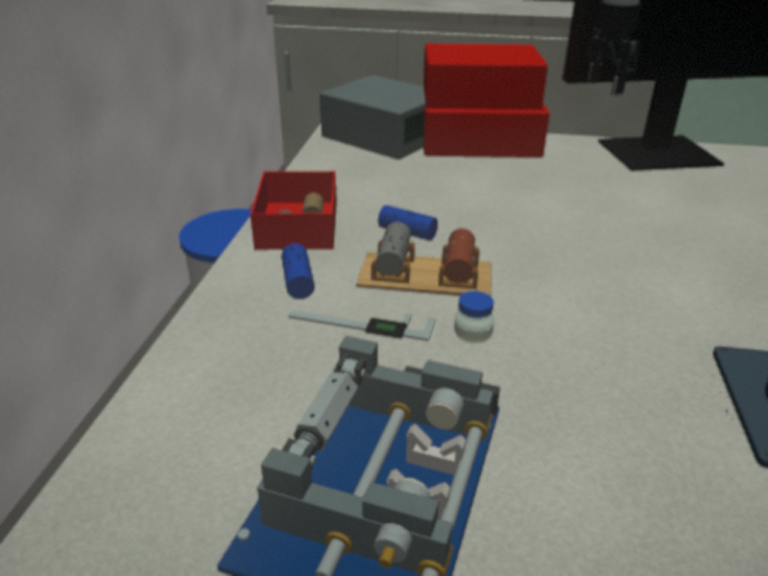

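The top view shows the holder at left: turnbuckle at (217,283), saddles at (200,350) and (238,355), with the fixed plate on the left and the sliding plate on the right. The wooden rest is at right. Candidates for the grey core (in 768×576 pixels):
- grey speckled cylinder in the rest, (483,283)
- red core, (485,349)
- blue look-alikes, (444,203) and (564,285)
- grey stub in the red box, (522,165)

I choose (483,283) and will check it in a crop.

```bash
cat > b.py <<'E'
from h import *
z=np.load("top0.npz"); p,d=z["p"],z["d"]; C=cloud("top",d)
a=cv2.resize(p[165:265,80:220],None,fx=5.5,fy=5.5,interpolation=cv2.INTER_CUBIC)   # holder
cv2.imwrite("pics/ch.png",cv2.convertScaleAbs(a[...,::-1],alpha=1.6))
a=cv2.resize(p[160:260,290:400],None,fx=6,fy=6,interpolation=cv2.INTER_CUBIC)
cv2.imwrite("pics/cc.png",cv2.convertScaleAbs(a[...,::-1],alpha=1.6))
np.set_printoptions(precision=4,suppress=True)
def box(name,u0,u1,v0,v1,zl,zh):
    P=C[v0:v1,u0:u1].reshape(-1,3); m=(P[:,2]>zl)&(P[:,2]<zh)&(d[v0:v1,u0:u1].ravel()>0); P=P[m]
    c,sz,an=cv2.minAreaRect(P[:,:2].astype(np.float32)); w,V=np.linalg.eigh(np.cov(P[:,:2].T)); print(name,len(P),"rect",c,sz,an,"mean",P.mean(0),"dir",V[:,1]*np.sign(V[1,1]),"zq",np.percentile(P[:,2],[2,50,98]))
box("grey",295,350,172,205,.055,.1)
box("red",295,350,218,250,.055,.1)
box("turnb",125,165,175,205,.095,.125)
box("holder",80,225,160,270,.085,.13)
box("bench",230,280,280,330,-.05,.05)
box("jar",250,285,230,265,.05,.09)
E
python3 b.py
```

```text
grey 734 rect (0.6207470297813416, -0.2511369287967682) (0.04589681699872017, 0.11062721908092499) 0.8693519234657288 mean [ 0.6192 -0.2501  0.07  ] dir [-0.0207  0.9998] zq [0.0571 0.0715 0.0772]
red 762 rect (0.5055009722709656, -0.24840402603149414) (0.04667191579937935, 0.11075538396835327) 1.3557897806167603 mean [ 0.505 -0.247  0.07 ] dir [-0.0347  0.9994] zq [0.0569 0.0717 0.0764]
turnb 581 rect (0.6269217729568481, 0.20822793245315552) (0.10800674557685852, 0.039882875978946686) 80.15612030029297 mean [0.625  0.2051 0.1085] dir [0.1704 0.9854] zq [0.0971 0.11   0.1154]
holder 2230 rect (0.5621446371078491, 0.21484319865703583) (0.25717636942863464, 0.17566636204719543) 80.43342590332031 mean [0.5799 0.2137 0.1048] dir [0.1457 0.9893] zq [0.086  0.1059 0.1169]
bench 2484 rect (0.3180464208126068, -0.06438014656305313) (0.13387291133403778, 0.13080662488937378) 88.6795883178711 mean [ 0.3182 -0.0643 -0.0007] dir [-0.0433  0.9991] zq [-0.0044 -0.0007  0.0028]
jar 327 rect (0.4720333218574524, -0.09800887107849121) (0.04936721548438072, 0.0513453334569931) 88.4822006225586 mean [ 0.4711 -0.0982  0.061 ] dir [0.6434 0.7656] zq [0.0576 0.0611 0.064 ]
```

View pics/ch.png

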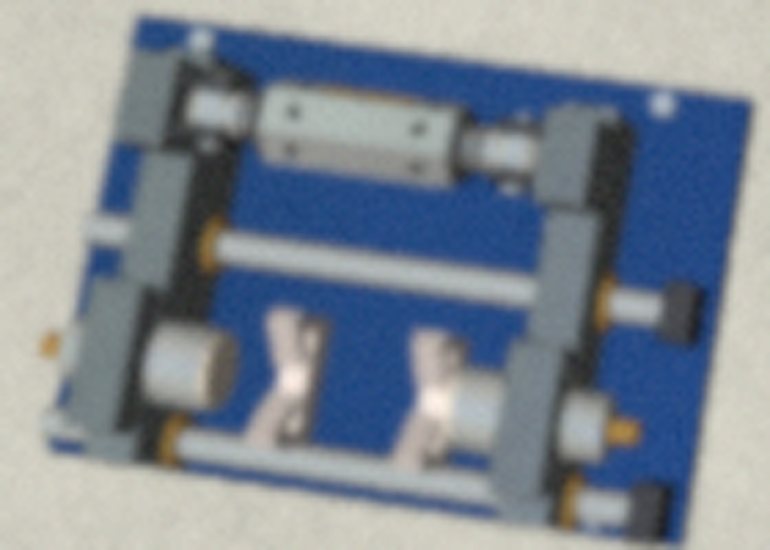

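View pics/cc.png

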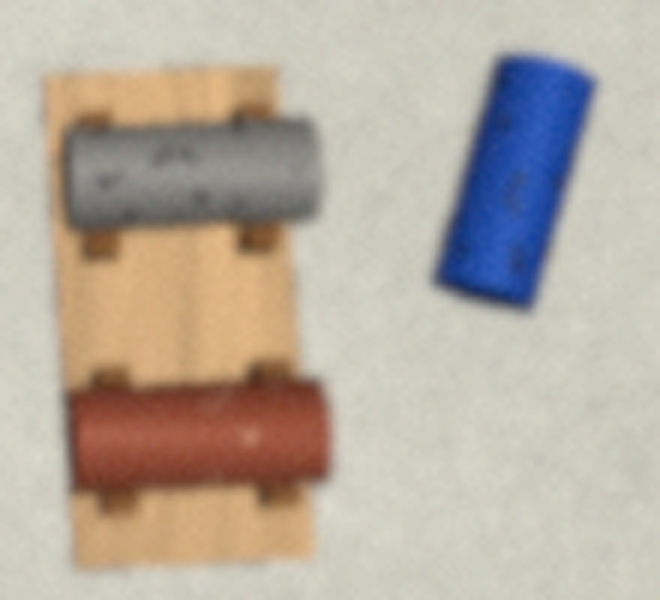

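The crop confirms it: grey speckled core at crop (193,172), with red at (200,435) and the blue look-alike outside the rest. In the holder crop, the fixed probe is at (190,365) on the left. The moving probe is at (480,408) on the right, and the hexagon at (355,135) has an edge near the top. The tool can't tilt, so I'll ratchet the hexagon by pushing near its corners with a fingertip. First, refined geometry from both depth clouds.

```bash
cat > c.py <<'E'
from h import *
from scipy.optimize import least_squares
np.set_printoptions(precision=4,suppress=True)
CL={}
for n in("top","side"):
    z=np.load(n+"0.npz"); C=cloud(n,z["d"]); CL[n]=C[z["d"]>0]; T=cal(n)[4]; print(n,"cam at",-T[:3,:3].T@T[:3,3])
def cyl(P,R,zc,x0,y0,s0,zmin=-9):
    # line x=a+b*(y-y0), height zc+c
    f=lambda q:np.hypot((P[:,0]-q[0]-q[1]*(P[:,1]-y0))/np.hypot(1,q[1]),P[:,2]-zc-q[2])-R
    s=least_squares(f,[x0,s0,0],loss="soft_l1",f_scale=.002); return s.x,np.std(s.fun)
for n,P in CL.items():
    for nm,x0 in(("grey",.62),("red",.505)):
        m=(abs(P[:,0]-x0)<.03)&(abs(P[:,1]+.25)<.075)&(P[:,2]>.055)&(P[:,2]<.09); Q=P[m]
        m2=abs(Q[:,1]+.25)<.05
        print(n,nm,m.sum(),*cyl(Q[m2],.0238,.052,x0,-.25,0),"y ext",np.percentile(Q[:,1],[0,1,3,97,99,100]))
a=np.radians(9.7); ey=np.array([np.sin(a),np.cos(a)]); ex=np.array([np.cos(a),-np.sin(a)])
for n,P in CL.items():
    q=(P[:,:2]-[.625,.205])@np.c_[ex,ey]; Q=np.c_[q,P[:,2]]; np.save(n+"h.npy",Q)
    m=(abs(Q[:,0])<.03)&(abs(Q[:,1])<.035)&(Q[:,2]>.08)&(Q[:,2]<.13)
    # per slice along x: z profile
    T=Q[m]
    print(n,"hex profile",[(round(x*1000),round(float(np.median(T[abs(T[:,0]-x)<.0025,2]))*1000,1),int((abs(T[:,0]-x)<.0025).sum())) for x in np.arange(-.03,.031,.005) if (abs(T[:,0]-x)<.0025).sum()>3])
    # axis slope: edges by y halves
    for lo,hi in((-.035,0),(0,.035)):
        S=T[(T[:,1]>lo)&(T[:,1]<hi)]; print("  half",lo,S[:,0].min(),S[:,0].max(),np.median(S[:,0]))
E
python3 c.py
cat > d.py <<'E'
from h import *
t=np.load("toph.npy"); 
# raster height map in holder frame, 1mm, both cams
import sys
W=[]
for n in("top","side"):
    Q=np.load(n+"h.npy"); 
    H=np.zeros((260,380),np.float32); H[:]=np.nan
    m=(Q[:,0]>-.2)&(Q[:,0]<.06)&(abs(Q[:,1])<.19)&(Q[:,2]>-.02)&(Q[:,2]<.14); Q=Q[m]; Q=Q[np.argsort(Q[:,2])]
    i=(Q[:,0]*1000+200).astype(int); j=(Q[:,1]*1000+190).astype(int); 
    for di in(-1,0,1):
        for dj in(-1,0,1): H[np.clip(i+di,0,259),np.clip(j+dj,0,379)]=Q[:,2]
    c=cv2.applyColorMap(np.uint8(np.clip(np.nan_to_num(H)/.13*255,0,255)),cv2.COLORMAP_JET)
    for k in range(0,380,20): c[:2,k]=255
    W.append(c)
cv2.imwrite("pics/hm.png",cv2.resize(np.vstack(W),(570,780)[:2],interpolation=cv2.INTER_NEAREST)[:780])
cv2.imwrite("pics/hm.png",cv2.resize(np.vstack(W),(430,590),interpolation=cv2.INTER_AREA))
E
python3 d.py
```

```text
top cam at [ 0.4803 -0.0875  0.9804]
side cam at [0.4751 0.742  0.6177]
top grey 734 [ 0.6217 -0.0174 -0.001 ] 0.0013620877133188522 y ext [-0.3067 -0.3051 -0.3031 -0.1978 -0.1963 -0.1957]
top red 762 [ 0.5055 -0.0213 -0.0011] 0.0013198171698725213 y ext [-0.3042 -0.3025 -0.3005 -0.195  -0.1935 -0.1931]
side grey 428 [ 0.623  -0.0194 -0.0032] 0.0010353795680657408 y ext [-0.3056 -0.3034 -0.3001 -0.1944 -0.1935 -0.1916]
side red 450 [ 0.507  -0.0217 -0.0033] 0.0008779529580602126 y ext [-0.3103 -0.3018 -0.2975 -0.1912 -0.1903 -0.1882]
top hex profile [(-20, 98.7, 11), (-15, 102.1, 57), (-10, 108.1, 57), (-5, 113.1, 55), (0, 113.1, 53), (5, 112.4, 52), (10, 110.6, 51), (15, 109.6, 43), (20, 99.9, 34)]
  half -0.035 -0.018237791408412106 0.022528302343235742 0.0002560218966053492
  half 0 -0.01852215683482304 0.022627937668038257 -0.0001879949952562443
side hex profile [(-15, 99.3, 132), (-10, 105.0, 132), (-5, 111.1, 119), (0, 112.0, 75), (5, 111.0, 80), (10, 110.2, 78), (15, 109.3, 64)]
  half -0.035 -0.017348749354776486 0.017207489056799082 -0.004364082376835147
  half 0 -0.01748318603811857 0.0169752750906747 -0.005030728356897588
```

View pics/hm.png

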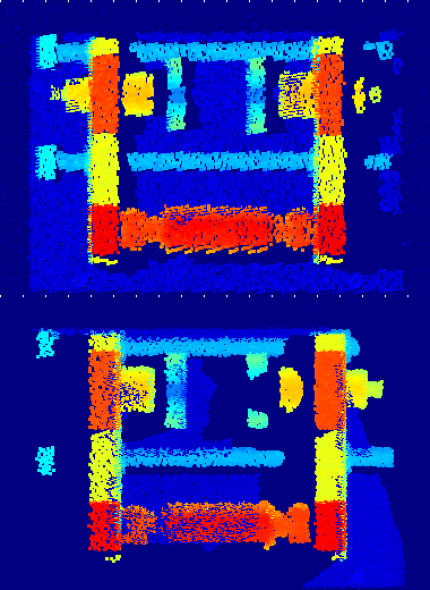

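```bash
cat > e.py <<'E'
from h import *
np.set_printoptions(precision=4,suppress=True)
for n,cx in(("top",-.119),("side",-.119)):
    Q=np.load(n+"h.npy"); print(n)
    def ext(nm,m,k):
        S=Q[m]; print("  ",nm,m.sum(),"y" if k else "x",np.percentile(S[:,k],[0,2,5,50,95,98,100]) if m.sum() else None,"z",np.median(S[:,2]) if m.sum() else None)
    X,Y,Z=Q.T
    ext("movprobe y",(abs(X-cx)<.012)&(Y>-.09)&(Y<-.04)&(Z>.075)&(Z<.095),1)
    ext("fixprobe y",(abs(X-cx)<.012)&(Y>.04)&(Y<.09)&(Z>.075)&(Z<.095),1)
    ext("movprobe x",(abs(X-cx)<.04)&(Y>-.075)&(Y<-.062)&(Z>.06)&(Z<.1),0)
    ext("fixprobe x",(abs(X-cx)<.04)&(Y>.067)&(Y<.075)&(Z>.06)&(Z<.1),0)
    ext("saddle- y",(abs(abs(X-cx)-.02)<.01)&(Y>-.06)&(Y<-.01)&(Z>.047)&(Z<.068),1)
    ext("saddle+ y",(abs(abs(X-cx)-.02)<.01)&(Y>.01)&(Y<.055)&(Z>.047)&(Z<.068),1)
    ext("saddle- x",(abs(X-cx)<.05)&(Y>-.045)&(Y<-.03)&(Z>.047)&(Z<.075),0)
    ext("saddle+ x",(abs(X-cx)<.05)&(Y>.025)&(Y<.042)&(Z>.047)&(Z<.075),0)
    ext("rodA x",(abs(X-cx-.06)<.02)&(abs(Y)<.07)&(Z>.02)&(Z<.06),0)
    ext("rodB x",(abs(X-cx+.06)<.02)&(abs(Y)<.07)&(Z>.02)&(Z<.06),0)
    ext("platefix y",(Y>.05)&(Y<.2)&(Z>.108)&(Z<.125),1)
    ext("platemov y",(Y<-.05)&(Y>-.2)&(Z>.108)&(Z<.125),1)
    for nm,s in(("fix",1),("mov",-1)):   # slope of plate: y vs x of top points
        m=(abs(Y-s*.1)<.04)&(Z>.09)&(Z<.125)&(X>-.17)&(X<.02); p=np.polyfit(X[m],Y[m],1); print("   plate slope",nm,p,m.sum())
    for lo in(-.055,-.03,.0,.03):
        pass
    m=(abs(X-cx-.06)<.012)&(abs(Y)<.07)&(Z>.03)&(Z<.055); print("   rodA slope x/y",np.polyfit(Y[m],X[m],1))
    m=(abs(X-cx+.06)<.012)&(abs(Y)<.06)&(Z>.03)&(Z<.055); print("   rodB slope x/y",np.polyfit(Y[m],X[m],1))
    m=(abs(X)<.03)&(abs(Y)<.04)&(Z>.09)&(Z<.13); print("   hex y slope",np.polyfit(Y[m],X[m],1))
E
python3 e.py
```

```text
top
   movprobe y 94 y [-0.0812 -0.0801 -0.0798 -0.0685 -0.0563 -0.0557 -0.0551] z 0.08780596080090686
   fixprobe y 131 y [0.0575 0.0582 0.0585 0.0718 0.0891 0.0898 0.09  ] z 0.08751580673354675
   movprobe x 76 x [-0.1357 -0.1349 -0.134  -0.117  -0.1002 -0.0989 -0.0983] z 0.08627400871609131
   fixprobe x 46 x [-0.1352 -0.1348 -0.1328 -0.1159 -0.101  -0.0984 -0.098 ] z 0.08746245591596513
   saddle- y 76 y [-0.0437 -0.043  -0.0419 -0.0359 -0.0291 -0.0275 -0.0272] z 0.05733945457788864
   saddle+ y 86 y [0.0276 0.0288 0.0295 0.0356 0.0425 0.0433 0.0434] z 0.0547897842098069
   saddle- x 82 x [-0.1482 -0.1476 -0.1467 -0.129  -0.0872 -0.0862 -0.0855] z 0.05698402028711419
   saddle+ x 99 x [-0.1484 -0.1474 -0.1469 -0.1053 -0.0847 -0.0835 -0.0827] z 0.05569215443895836
   rodA x 299 x [-0.0662 -0.0659 -0.0655 -0.0585 -0.051  -0.0505 -0.0501] z 0.0397157383886505
   rodB x 55 x [-0.1626 -0.1623 -0.1621 -0.1605 -0.1591 -0.159  -0.159 ] z 0.03816943086712066
   platefix y 211 y [0.0612 0.0698 0.0745 0.0986 0.1119 0.1136 0.1149] z 0.11453358707541705
   platemov y 204 y [-0.1111 -0.1106 -0.1099 -0.098  -0.0714 -0.0669 -0.0505] z 0.11463402235392778
   plate slope fix [-0.0713  0.0887] 670
   plate slope mov [ 0.0694 -0.0901] 627
   rodA slope x/y [-0.0007 -0.0584]Traceback (most recent call last):
  File "e.py", line 25, in <module>
    m=(abs(X-cx+.06)<.012)&(abs(Y)<.06)&(Z>.03)&(Z<.055); print("   rodB slope x/y",np.polyfit(Y[m],X[m],1))
                                                                                    ~~~~~~~~~~^^^^^^^^^^^^^
    raise TypeError("expected non-empty vector for x")
TypeError: expected non-empty vector for x
```

Hexagon flat normals are at about 75° and 135°, so it sits 15° off square. Measured positions:

| Item | Position |
|---|---|
| Holder yaw | 9.7° |
| Cradle | (0.5095, 0.2248) |
| Turnbuckle axis | through (0.6275, 0.2046) |
| Grey core | (0.622, −0.250), axis (−0.019, 1) |

The 120 mm spacing, 36 mm saddle offsets and 116 mm core spacing all agree. Moving now.

Call:
{"api": "send_rows", "payload": {
  "increments": [
    [0,[0.1,0,0],-8.55],
    [0,[0.1,0,0],-8.55],
    [0,[0.1,0,0],-8.55],
    [0,[0.1,0,0],-8.55],
    [0,[0.1,0,0],-8.55],
    [0,[0.1,0,0],-8.55],
    [0,[0.1,0,0],-8.55],
    [0,[0.1,0,0],-8.55],
    [0,[0,0.8,-0.8],0],
    [0,[0,0.8,-0.8],0],
    [0,[0,0.8,-0.8],0],
    [0,[0,0.8,-0.8],0]
  ]
}}

```text
clock: 1.3
ee_pos: [0.3861, -0.4914, 0.1989]
tcp_rot: [[-0.0, 1.0, 0.017], [0.001, 0.017, -1.0], [-1.0, -0.0, -0.001]]
contact_force: [0.7, 0.2, -0.7]
grip_width: 0.0851
```

```bash
cat > w.py <<'E'
import sys; from h import *
np.set_printoptions(precision=4,suppress=True)
# usage: w.py x y z yawdeg -> needed shift in tool axes (units) and turn
s=readout.get_state(); R=s["tcp_rot"]; p=s["ee_pos"]
print("t",s["clock"],"p",p,"yaw",np.degrees(np.arctan2(R[1,1],R[0,1])),"F",s["contact_force"],"M",s["ft_torque"],"w",s["grip_width"],"q",s["joint_pos"])
if len(sys.argv)>4:
    t=np.array(list(map(float,sys.argv[1:4]))); yw=np.radians(float(sys.argv[4])); D=t-p
    y=np.array([np.cos(yw),np.sin(yw),0]); x=np.array([0,0,-1]); Rt=np.c_[x,y,np.cross(x,y)]
    print("shift units now-axes",R.T@D/.04,"target-axes",Rt.T@D/.04,"turn",-(float(sys.argv[4])-np.degrees(np.arctan2(R[1,1],R[0,1]))))
E
python3 w.py .622 -.2505 .10 1.1
```

```text
t 1.3 p [ 0.3861 -0.4914  0.1989] yaw 0.9929041160118787 F [ 0.6627  0.1628 -0.6819] M [-0.0308 -0.0879  0.002 ] w 0.08507684165669324 q [ 1.0202  0.5388 -0.3048  1.614   0.1817  1.0174  0.6774]
shift units now-axes [ 2.4748  6.0021 -5.9172] target-axes [ 2.4731  6.0124 -5.9075] turn -0.10709588398812142
```

Call:
{"api": "send_rows", "payload": {
  "increments": [
    [0,[0.3,0.75,-0.74],0],
    [0,[0.3,0.75,-0.74],0],
    [0,[0.3,0.75,-0.74],0],
    [0,[0.3,0.75,-0.74],0],
    [0,[0.3,0.75,-0.74],0],
    [0,[0.3,0.75,-0.74],0],
    [0,[0.3,0.75,-0.74],0],
    [0,[0.37,0,0],0],
    [0,[0.45,0,0],0],
    [0,[0.45,0.75,-0.74],0],
    [0,[0,0,0],0]
  ]
}}

```text
clock: 2.4
ee_pos: [0.6233, -0.2454, 0.0617]
tcp_rot: [[-0.001, 1.0, 0.024], [0.005, 0.024, -1.0], [-1.0, -0.001, -0.005]]
contact_force: [0.3, 0.9, 1.0]
grip_width: 0.0855
```

```bash
python3 w.py .622 -.2505 .03 1.1
```

```text
t 2.4 p [ 0.6233 -0.2454  0.0617] yaw 1.3653557134615832 F [0.2615 0.9092 1.0064] M [ 0.0743 -0.0268 -0.0092] w 0.08552059548929374 q [ 0.4632  0.7451 -0.267   1.6204  0.2424  0.8112  0.1196]
shift units now-axes [ 0.7921 -0.0339  0.1322] target-axes [ 0.7928 -0.0339  0.1281] turn 0.26535571346158315
```

Call:
{"api": "send_rows", "payload": {
  "increments": [
    [0,[0.25,0,0],0],
    [0,[0.25,0,0],0],
    [0,[0.2,0,0],0],
    [0,[0,0,0],0],
    [0,[0,0,0],0]
  ]
}}

```text
clock: 2.9
ee_pos: [0.6207, -0.2523, 0.0364]
tcp_rot: [[-0.0, 1.0, 0.017], [-0.0, 0.017, -1.0], [-1.0, -0.0, 0.0]]
contact_force: [0.8, 0.3, -0.6]
grip_width: 0.0857
```

```bash
python3 w.py .622 -.2505 .03 1.1
```

```text
t 2.9 p [ 0.6207 -0.2523  0.0364] yaw 0.9715821956968861 F [ 0.8418  0.2691 -0.5705] M [-0.016   0.0017  0.0096] w 0.08571440355305594 q [ 0.4633  0.7747 -0.2526  1.6386  0.2564  0.7614  0.1103]
shift units now-axes [ 0.1592  0.0338 -0.0452] target-axes [ 0.1592  0.0339 -0.0451] turn -0.128417804303114
```

Call:
{"api": "send_rows", "payload": {
  "increments": [
    [0,[0.15,0.03,-0.04],0],
    [0,[0,0,0],0],
    [255,[0,0,0],0],
    [255,[0,0,0],0],
    [255,[0,0,0],0],
    [255,[0,0,0],0],
    [255,[0,0,0],0],
    [255,[0,0,0],0],
    [255,[0,0,0],0]
  ]
}}

```text
clock: 3.8
ee_pos: [0.6224, -0.2502, 0.031]
tcp_rot: [[0.0, 1.0, 0.018], [-0.0, 0.018, -1.0], [-1.0, 0.0, 0.0]]
contact_force: [-2.5, 0.5, 5.6]
grip_width: 0.0464
```

```bash
python3 w.py .622 -.2505 .17 1.1
```

```text
t 3.8 p [ 0.6224 -0.2502  0.031 ] yaw 1.019776408979802 F [-2.4666  0.5136  5.5737] M [0.1529 0.3508 0.039 ] w 0.04636814913925918 q [ 0.4582  0.782  -0.2505  1.6403  0.2588  0.7516  0.1054]
shift units now-axes [-3.4752 -0.0082  0.0078] target-axes [-3.4752 -0.0097  0.007 ] turn -0.08022359102019805
```

Call:
{"api": "send_rows", "payload": {
  "increments": [
    [255,[-0.7,0,0],0],
    [255,[-0.95,0,0],2.67],
    [255,[-0.95,0,0],2.67],
    [255,[-0.9,0,0],2.67],
    [255,[0,0,0],2.67],
    [255,[0,-0.2,-0.5],0],
    [255,[0,-0.37,-0.86],0],
    [255,[0,-0.37,-0.86],0],
    [255,[0,-0.37,-0.86],0],
    [255,[0,-0.37,-0.86],0],
    [255,[0,-0.37,-0.86],0],
    [255,[0,-0.37,-0.86],0]
  ]
}}

```text
clock: 5.0
ee_pos: [0.5637, -0.0094, 0.1698]
tcp_rot: [[-0.001, 0.986, -0.168], [-0.0, -0.168, -0.986], [-1.0, -0.001, 0.0]]
contact_force: [1.0, 0.0, -5.4]
grip_width: 0.0461
```

```bash
python3 w.py .5095 .2248 .17 -9.7
```

```text
t 5.0 p [ 0.5637 -0.0094  0.1698] yaw -9.663648074019205 F [ 1.0485  0.0452 -5.4368] M [ 0.0553 -0.0516  0.0003] w 0.04605662636080972 q [ 0.1056  0.4813 -0.2551  1.8106  0.1532  0.8703 -0.3896]
shift units now-axes [-0.0032 -2.3178 -5.5457] target-axes [-0.0051 -2.3213 -5.5443] turn 0.036351925980794064
```

Call:
{"api": "send_rows", "payload": {
  "increments": [
    [255,[0,-0.36,-0.86],0],
    [255,[0,-0.36,-0.86],0],
    [255,[0,-0.36,-0.86],0],
    [255,[0,-0.36,-0.86],0],
    [255,[0,-0.36,-0.86],0],
    [255,[0,-0.3,-0.7],0],
    [255,[0,-0.15,-0.38],0],
    [255,[0,-0.07,-0.16],0],
    [255,[0,0,0],0],
    [255,[0,0,0],0],
    [255,[0,0,0],0]
  ]
}}

```text
clock: 6.1
ee_pos: [0.5111, 0.2214, 0.1704]
tcp_rot: [[-0.0, 0.985, -0.17], [-0.001, -0.17, -0.985], [-1.0, 0.0, 0.001]]
contact_force: [0.2, 1.7, -6.1]
grip_width: 0.0462
```

```bash
python3 w.py .5095 .2248 .12 -9.7; cat > g.py <<'E'
from h import *
for n in("top","side"):
    p,d=optics.grab_frame(n); np.savez(n+"1.npz",p=p,d=d)
p=[np.load(n+"1.npz")["p"] for n in("top","side")]
a=cv2.resize(p[0][150:280,70:230],(640,520),interpolation=cv2.INTER_CUBIC); b=cv2.resize(p[1][170:384,130:350],(535,520),interpolation=cv2.INTER_CUBIC)
o=np.hstack([a,b])[...,::-1]; o=cv2.resize(o,(800,354)); cv2.imwrite("pics/held.png",cv2.convertScaleAbs(o,alpha=1.6))
E
python3 g.py
```

```text
t 6.1 p [0.5111 0.2214 0.1704] yaw -9.800773938961328 F [ 0.2123  1.7303 -6.135 ] M [-0.0207 -0.0124  0.0324] w 0.04616300142935812 q [-0.3094  0.4723 -0.2709  1.8275  0.1619  0.8638 -0.8287]
shift units now-axes [ 1.259  -0.0537 -0.0789] target-axes [ 1.2591 -0.0534 -0.0778] turn -0.10077393896132847
```

View pics/held.png

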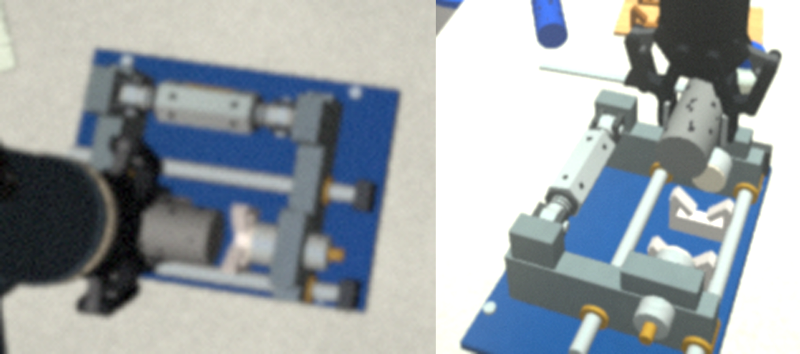

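The top view shows the core's −y end at (215,240), with the gripper covering the rest. The side view shows the core at (690,130) held above the saddles, hexagon at (580,185). Now a fit of the held core in both clouds.

```bash
cat > f.py <<'E'
from h import *
from scipy.optimize import least_squares
np.set_printoptions(precision=4,suppress=True)
a=np.radians(9.7); ey=np.array([np.sin(a),np.cos(a)]); ex=np.array([np.cos(a),-np.sin(a)])
s=readout.get_state(); tc=s["ee_pos"]; t2=(tc[:2]-[.625,.205])@np.c_[ex,ey]; print("TCP in holder frame",t2,tc[2])
for n in("top","side"):
    z=np.load(n+"1.npz"); C=cloud(n,z["d"]); P=C[z["d"]>0]; Q=np.c_[(P[:,:2]-[.625,.205])@np.c_[ex,ey],P[:,2]]
    rng=(-.058,-.02) if n=="top" else (.015,.058)
    m=(abs(Q[:,0]-t2[0])<.024)&(Q[:,1]-t2[1]>-.07)&(Q[:,1]-t2[1]<.07)&(Q[:,2]>.17)&(Q[:,2]<.225)
    S=Q[m]; b=(S[:,1]-t2[1]>rng[0]+.006)&(S[:,1]-t2[1]<rng[1]-.006)&(S[:,2]>.195); B=S[b]
    f=lambda q:np.hypot(B[:,0]-q[0]-q[1]*(B[:,1]-t2[1]),B[:,2]-q[2]-q[3]*(B[:,1]-t2[1]))-.0238
    r_=least_squares(f,[t2[0],0,.192,0],loss="soft_l1",f_scale=.001)
    print(n,m.sum(),b.sum(),"x0,yaw,z0,pitch",r_.x,"sd",np.std(r_.fun))
    q=r_.x; dist=np.hypot(S[:,0]-q[0]-q[1]*(S[:,1]-t2[1]),S[:,2]-q[2]-q[3]*(S[:,1]-t2[1])); E=S[dist<.026]
    print("  y-TCP ext",np.percentile(E[:,1]-t2[1],[0,1,3,97,99,100]))
    face=S[(dist<.018)&(abs(abs(S[:,1]-t2[1])-.055)<.012)]; print("  face pts",len(face),np.median(face[:,1]-t2[1]) if len(face) else "", "y abs",np.median(face[:,1]) if len(face) else "")
    for nm,lo,hi,pc in(("mov",-.09,-.04,.99),("fix",.04,.09,.01)):
        k=(abs(Q[:,0]+.117)<.03)&(Q[:,1]>lo)&(Q[:,1]<hi)&(Q[:,2]>.075)&(Q[:,2]<.095)
        if k.sum()>5: print("  probe",nm,np.percentile(Q[k,1],[0,2,50,98,100]))
    k=(abs(Q[:,0]+.117)<.014)&(abs(Q[:,1]-.058)<.008)&(Q[:,2]>.055)&(Q[:,2]<.085); print("  fixface-ish",k.sum(),np.median(Q[k,1]) if k.sum() else "")
    k=(abs(Q[:,0]+.117)<.014)&(abs(Q[:,1]+.058)<.008)&(Q[:,2]>.055)&(Q[:,2]<.085); print("  movface-ish",k.sum(),np.median(Q[k,1]) if k.sum() else "")
    for nm,y in(("s-",-.036),("s+",.036)):
        k=(abs(abs(Q[:,0]+.117)-.02)<.012)&(abs(Q[:,1]-y)<.025)&(Q[:,2]>.045)&(Q[:,2]<.07); print("  sad",nm,k.sum(),np.percentile(Q[k,1],[0,3,50,97,100]) if k.sum()>5 else "")
E
python3 f.py
```

```text
TCP in holder frame [-0.1153 -0.0025] 0.1704781190185648
top 616 238 x0,yaw,z0,pitch [-0.1152 -0.0159  0.1909  0.0056] sd 0.001093915467113399
  y-TCP ext [-0.0587 -0.058  -0.0577 -0.0037 -0.0018  0.0002]
  face pts 67 -0.057346927036292544 y abs -0.0598610720013073
  probe mov [-0.0816 -0.08   -0.0683 -0.0558 -0.0553]
  fixface-ish 0 
  movface-ish 11 -0.05884830502884542
  sad s- 99 [-0.0442 -0.0422 -0.0363 -0.0283 -0.0269]
  sad s+ 6 [0.0283 0.0283 0.029  0.0302 0.0303]
side 1689 448 x0,yaw,z0,pitch [-0.1146  0.0031  0.1895 -0.0059] sd 0.0012036820563964365
  y-TCP ext [-0.0416 -0.0299 -0.0231  0.0546  0.055   0.0557]
  face pts 370 0.05351928399959191 y abs 0.05100513903457715
  probe mov [-0.0887 -0.0875 -0.0755 -0.0554 -0.0543]
  probe fix [0.0583 0.0587 0.0665 0.0752 0.0775]
  fixface-ish 22 0.06212153503189896
  movface-ish 178 -0.056612386698878886
  sad s- 314 [-0.0601 -0.0575 -0.0333 -0.0269 -0.026 ]
  sad s+ 205 [0.0294 0.03   0.0399 0.0447 0.0456]
```

The held core's centre is about 5 mm short of the cradle along y and +1.5 mm in x; the two cameras agree within 1 mm. Correcting, then lowering part of the way.

Call:
{"api": "send_rows", "payload": {
  "increments": [
    [255,[0.3,-0.04,-0.13],0],
    [255,[0.4,0,0],0],
    [255,[0.4,0,0],0],
    [255,[0.4,0,0],0],
    [255,[0.2,0,0],0],
    [255,[0.1,0,0],0],
    [255,[0,0,0],0],
    [255,[0,0,0],0]
  ]
}}

```text
clock: 7.0
ee_pos: [0.5101, 0.2289, 0.099]
tcp_rot: [[0.001, 0.986, -0.168], [0.0, -0.168, -0.986], [-1.0, 0.001, -0.001]]
contact_force: [0.5, 0.5, -4.7]
grip_width: 0.0457
```

```bash
cat > w2.py <<'E'
from h import *
np.set_printoptions(precision=4,suppress=True)
a=np.radians(9.7); ey=np.array([np.sin(a),np.cos(a),0]); ex=np.array([np.cos(a),-np.sin(a),0]); B=np.array([ex,ey,[0,0,1]])
s=readout.get_state(); print(round(s["clock"],2),"p holder",B@(s["ee_pos"]-[.625,.205,0]),"F",B@s["contact_force"],"M",B@s["ft_torque"],"w",round(s["grip_width"],4),"yaw",np.degrees(np.arctan2(s["tcp_rot"][1,1],s["tcp_rot"][0,1])))
E
python3 w2.py; sed -i 's/1.npz/2.npz/;' f.py; sed -i 's/pics\/held/pics\/held2/; s/"1.npz"/"2.npz"/g' g.py; python3 g.py
```

```text
7.0 p holder [-0.1173  0.0042  0.099 ] F [ 0.3703  0.6062 -4.7172] M [-0.0394 -0.0627 -0.0211] w 0.0457 yaw -9.661972281884324
```

View pics/held2.png

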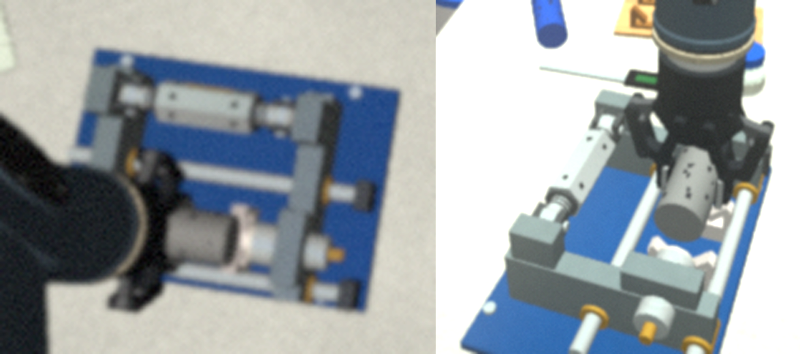

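```bash
python3 w2.py; sed -i 's/(S\[:,2\]>.195)/(S[:,2]>.1235)/; s/>.17)&(Q\[:,2\]<.225)/>.1)\&(Q[:,2]<.152)/; s/,.192,0\]/,.12,0]/' f.py; grep -c 2.npz f.py; python3 f.py
```

```text
7.1 p holder [-0.1172  0.0042  0.0992] F [-0.0168  0.6024 -5.6372] M [ 0.0399 -0.0268 -0.0094] w 0.0456 yaw -9.664154327646203
1
TCP in holder frame [-0.1172  0.0042] 0.09917010584012527
top 485 204 x0,yaw,z0,pitch [-0.1161 -0.0002  0.1193  0.0028] sd 0.0012174562211738505
  y-TCP ext [-0.058  -0.0574 -0.057  -0.0057 -0.0046 -0.0021]
  face pts 43 -0.055072821127249705 y abs -0.0508380969678725
  probe mov [-0.0819 -0.0802 -0.0681 -0.0555 -0.0547]
  fixface-ish 0 
  movface-ish 11 -0.05918740872675515
  sad s- 65 [-0.0448 -0.0431 -0.0388 -0.0289 -0.0271]
  sad s+ 0 
side 1548 449 x0,yaw,z0,pitch [-0.1167 -0.0012  0.118   0.0014] sd 0.0006860491810846014
  y-TCP ext [-0.0345 -0.0224 -0.0172  0.0549  0.0553  0.0564]
  face pts 313 0.053970671337821165 y abs 0.05820539549719837
  probe mov [-0.089  -0.0886 -0.0865 -0.0847 -0.0846]
  probe fix [0.0571 0.0581 0.0667 0.0756 0.0773]
  fixface-ish 20 0.061315213156231285
  movface-ish 0 
  sad s- 92 [-0.042  -0.0405 -0.0289 -0.0271 -0.0269]
  sad s+ 203 [0.0293 0.0304 0.0403 0.0448 0.0457]
```

Call:
{"api": "send_rows", "payload": {
  "increments": [
    [255,[0,0,0.045],0],
    [255,[0,0,0],0],
    [255,[0.1,0,0],0],
    [255,[0.1,0,0],0],
    [255,[0.1,0,0],0],
    [255,[0.1,0,0],0],
    [255,[0.1,0,0],0],
    [255,[0.1,0,0],0],
    [255,[0,0,0],0],
    [255,[0,0,0],0]
  ]
}}

```text
clock: 8.1
ee_pos: [0.5094, 0.2269, 0.0744]
tcp_rot: [[-0.0, 0.986, -0.168], [-0.0, -0.168, -0.986], [-1.0, -0.0, 0.0]]
contact_force: [0.7, 0.3, -5.4]
grip_width: 0.0463
```

```bash
python3 w2.py
```

```text
8.1 p holder [-0.1176  0.0022  0.0744] F [ 0.6041  0.4225 -5.3907] M [0.0072 0.0005 0.0497] w 0.0463 yaw -9.657347964524329
```

Call:
{"api": "send_rows", "payload": {
  "increments": [
    [255,[0.12,0,0],0],
    [255,[0.12,0,0],0],
    [255,[0.12,0,0],0],
    [255,[0.1,0,0],0],
    [255,[0.06,0,0],0],
    [255,[0.04,0,0],0],
    [255,[0,0,0],0],
    [255,[0,0,0],0]
  ]
}}

```text
clock: 8.9
ee_pos: [0.5095, 0.227, 0.0522]
tcp_rot: [[0.0, 0.986, -0.168], [0.0, -0.168, -0.986], [-1.0, 0.0, -0.0]]
contact_force: [1.0, -0.4, -4.3]
grip_width: 0.0461
```

```bash
python3 w2.py
```

```text
8.9 p holder [-0.1175  0.0022  0.0522] F [ 1.004  -0.2036 -4.3076] M [ 0.0484 -0.0291 -0.0471] w 0.0461 yaw -9.658651359354003
```

Call:
{"api": "send_rows", "payload": {
  "increments": [
    [255,[0.04,0,0],0],
    [255,[0.04,0,0],0],
    [255,[0,0,0],0],
    [255,[0,0,0],0]
  ]
}}

```text
clock: 9.3
ee_pos: [0.5101, 0.227, 0.0491]
tcp_rot: [[0.001, 0.986, -0.168], [0.0, -0.168, -0.986], [-1.0, 0.001, -0.001]]
contact_force: [1.8, -0.1, -3.7]
grip_width: 0.046
```

```bash
python3 w2.py
```

```text
9.3 p holder [-0.117   0.0023  0.0491] F [ 1.7649  0.2316 -3.7405] M [ 0.036  -0.4599 -0.0021] w 0.046 yaw -9.672960033118297
```

Call:
{"api": "send_rows", "payload": {
  "increments": [
    [255,[0.03,0.01,0],0],
    [255,[0,0,0],0],
    [255,[0,0,0],0]
  ]
}}

```text
clock: 9.6
ee_pos: [0.5102, 0.227, 0.0489]
tcp_rot: [[0.001, 0.986, -0.168], [0.0, -0.168, -0.986], [-1.0, 0.001, -0.0]]
contact_force: [-2.4, -1.5, 10.9]
grip_width: 0.0462
```

```bash
python3 w2.py
```

```text
9.6 p holder [-0.1169  0.0023  0.0489] F [-2.0774 -1.9005 10.8873] M [-0.4255  0.4358 -0.0123] w 0.0462 yaw -9.663608909337926
```

Call:
{"api": "send_rows", "payload": {
  "increments": [
    [75,[0,0,0],0],
    [75,[0,0,0],0],
    [75,[0,0,0],0],
    [75,[0,0,0],0]
  ]
}}

```text
clock: 10.0
ee_pos: [0.5098, 0.2269, 0.0476]
tcp_rot: [[-0.0, 0.986, -0.168], [0.0, -0.168, -0.986], [-1.0, -0.0, 0.0]]
contact_force: [0.2, 0.5, 0.1]
grip_width: 0.0605
```

```bash
python3 w2.py
```

```text
10.0 p holder [-0.1172  0.0022  0.0476] F [0.1108 0.4953 0.0625] M [-0.0384 -0.002   0.016 ] w 0.0605 yaw -9.65706025504612
```

Call:
{"api": "send_rows", "payload": {
  "increments": [
    [75,[-0.4,0,0],0],
    [75,[-0.8,0,0],0],
    [75,[-0.8,0,0],0],
    [255,[-0.8,0,0],0],
    [255,[-0.8,0,0],0],
    [255,[0,0.8,0],0],
    [255,[0,0.8,0],0],
    [255,[0,0.8,0],0],
    [255,[0,0.8,0],0],
    [255,[0,0.8,0],0],
    [255,[0,0,0],0],
    [255,[0,0,0],0]
  ]
}}

```text
clock: 11.2
ee_pos: [0.6676, 0.1998, 0.1908]
tcp_rot: [[-0.001, 0.986, -0.169], [-0.0, -0.169, -0.986], [-1.0, -0.001, 0.0]]
contact_force: [-0.7, -0.3, -0.0]
grip_width: -0.0002
```

```bash
python3 w2.py;  sed -i 's/pics\/held2/pics\/held3/; s/"2.npz"/"3.npz"/g' g.py; python3 g.py; python3 w2.py
```

```text
11.2 p holder [0.0429 0.002  0.1908] F [-0.6768 -0.395  -0.0043] M [ 0.0337  0.0264 -0.0236] w -0.0002 yaw -9.703539696519826
11.3 p holder [0.0418 0.0027 0.1915] F [-0.2182 -0.4984  0.6654] M [-0.0058 -0.004  -0.012 ] w 0.0002 yaw -9.607188977934754
```

View pics/held3.png

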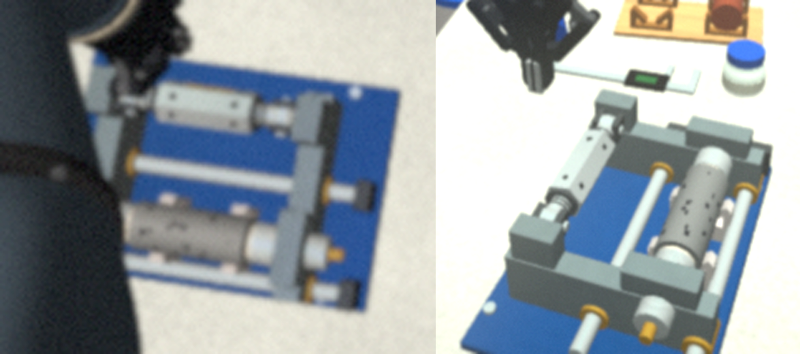

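Core is in both saddles between the probes (side view (690,215); top (190,230)); fingers are shut at (540,75). Checking core height and fingertip thickness from the cloud.

```bash
cat > k.py <<'E'
from h import *
import sys
from scipy.optimize import least_squares
np.set_printoptions(precision=4,suppress=True)
k=sys.argv[1]
a=np.radians(9.7); ey=np.array([np.sin(a),np.cos(a)]); ex=np.array([np.cos(a),-np.sin(a)])
s=readout.get_state(); t2=(s["ee_pos"][:2]-[.625,.205])@np.c_[ex,ey]; tz=s["ee_pos"][2]; print("TCP",t2,tz)
for n in("top","side"):
    z=np.load(n+k+".npz"); P=cloud(n,z["d"])[z["d"]>0]; Q=np.c_[(P[:,:2]-[.625,.205])@np.c_[ex,ey],P[:,2]]; X,Y,Z=Q.T
    B=Q[(abs(X+.117)<.022)&(Y>-.045)&(Y<.045)&(Z>.08)&(Z<.1)]
    if len(B)>60:
        f=lambda q:np.hypot(B[:,0]-q[0]-q[1]*B[:,1],B[:,2]-q[2]-q[3]*B[:,1])-.0238
        q=least_squares(f,[-.117,0,.07,0],loss="soft_l1",f_scale=.001); print(n,"core",len(B),q.x,np.std(q.fun))
    if n=="side":
        for dz in range(0,40,5):
            m=(abs(X-t2[0])<.04)&(abs(Y-t2[1])<.03)&(abs(Z-tz-dz/1000)<.0025)
            if m.sum()>3: print("  finger dz",dz,"x-TCP",X[m].min()-t2[0],X[m].max()-t2[0],"y",Y[m].min()-t2[1],Y[m].max()-t2[1],m.sum())
    H=Q[(abs(X)<.03)&(abs(Y)<.04)&(Z>.085)&(Z<.13)]
    for lo in np.arange(-.0225,.025,.005):
        T=H[(H[:,0]>=lo)&(H[:,0]<lo+.005)]
        if len(T)>4: print("  hex x",round(lo*1000+2.5,1),round(float(np.median(T[:,2]))*1000,1),len(T))
E
python3 k.py 3
```

```text
TCP [0.0418 0.0027] 0.1915012621943848
top core 562 [-0.1159 -0.0001  0.0693  0.0008] 0.0014005029751160995
  hex x -20.0 98.6 9
  hex x -15.0 101.8 64
  hex x -10.0 108.4 67
  hex x -5.0 113.0 65
  hex x 0.0 112.3 60
  hex x 5.0 112.3 60
  hex x 10.0 111.4 58
  hex x 15.0 110.0 51
  hex x 20.0 99.8 39
side core 991 [-0.1165 -0.0026  0.0679  0.0022] 0.0007808026029850755
  finger dz 0 x-TCP -0.006356260881449659 0.005639137765064688 y 0.0022464582861963095 0.01146990960235202 14
  finger dz 5 x-TCP -0.011479832246695621 0.013239837359727023 y -0.0016694371996832775 0.011991582791334807 30
  finger dz 10 x-TCP -0.013148437831769097 0.01556782246352445 y -0.0062154068396246594 0.012141314829439143 51
  finger dz 15 x-TCP -0.012996607588875032 0.013993375051820738 y -0.006659890784971936 0.012450495554622045 49
  finger dz 20 x-TCP -0.01351859186701616 0.014000427589164428 y -0.008122913189198656 0.01226429648626582 56
  finger dz 25 x-TCP -0.013405159546084889 0.013635837220427195 y -0.006082779093986417 0.0123047534410826 53
  finger dz 30 x-TCP -0.01306946052504223 0.014437806713792155 y -0.0047130973355398 0.012307651983460552 47
  finger dz 35 x-TCP -0.013362733980668288 0.011339184944547782 y 0.002069552011449009 0.01165901247970359 37
  hex x -15.0 99.1 145
  hex x -10.0 104.9 152
  hex x -5.0 110.5 138
  hex x 0.0 111.9 88
  hex x 5.0 111.2 90
  hex x 10.0 110.4 92
  hex x 15.0 109.3 73
```

The core is seated: both cameras put it within about 1 mm in x, at z ≈ 0.070. The shut fingertip is about ±13 mm thick and tapers at the end. Approaching above the upper +x flat.

Call:
{"api": "send_rows", "payload": {
  "increments": [
    [255,[0.4,-0.2,0],0],
    [255,[0.5,-0.2,0],0],
    [255,[0.5,-0.075,0.03],0],
    [255,[0.35,0,0],0],
    [255,[0.1,0,0],0],
    [255,[0,0,0],0],
    [255,[0,0,0],0]
  ]
}}

```text
clock: 12.0
ee_pos: [0.6493, 0.2023, 0.1186]
tcp_rot: [[0.001, 0.986, -0.168], [0.001, -0.168, -0.986], [-1.0, 0.001, -0.001]]
contact_force: [-0.7, 0.4, -0.0]
grip_width: 0.0001
```

```bash
cat >> w2.py <<'E'
rr=B@(s["ee_pos"]-[.625,.205,0])-[.003,0,.095]; F=B@s["contact_force"]; M=B@s["ft_torque"]
print("rel axis mm",1000*rr,"r",np.hypot(rr[0],rr[2])*1000,"|F|",np.linalg.norm(F),"TQ about axis (TCP ref)",-(M[1]+rr[2]*F[0]-rr[0]*F[2]))
E
python3 w2.py
```

```text
12.0 p holder [0.0244 0.0014 0.1186] F [-0.7042  0.2444 -0.0228] M [-0.0346  0.0192 -0.0867] w 0.0001 yaw -9.662210370302859
rel axis mm [21.382   1.4287 23.5905] r 31.83866319546666 |F| 0.7457311980935801 TQ about axis (TCP ref) -0.0031095334940258526
```

Call:
{"api": "send_rows", "payload": {
  "increments": [
    [255,[0.1,-0.03,0],0],
    [255,[0.06,0,0],0],
    [255,[0.04,0,0],0],
    [255,[0,0,0],0],
    [255,[0,0,0],0]
  ]
}}

```text
clock: 12.5
ee_pos: [0.648, 0.2022, 0.1099]
tcp_rot: [[0.001, 0.986, -0.168], [0.0, -0.168, -0.986], [-1.0, 0.001, -0.0]]
contact_force: [3.5, -0.3, -0.0]
grip_width: -0.0003
```

```bash
python3 w2.py
```

```text
12.5 p holder [0.0231 0.0011 0.1099] F [ 3.4768  0.2697 -0.0439] M [ 0.0655 -0.5359 -0.0128] w -0.0003 yaw -9.665869178663248
rel axis mm [20.1359  1.1274 14.9264] r 25.064896478446393 |F| 3.4875187665185936 TQ about axis (TCP ref) 0.4831683933385201
```

Call:
{"api": "send_rows", "payload": {
  "increments": [
    [255,[-0.12,0,0],0],
    [255,[0,-0.09,0],0],
    [255,[0,0,0],0],
    [255,[0.06,0,0],0],
    [255,[0.06,0,0],0],
    [255,[0.06,0,0],0],
    [255,[0,0,0],0],
    [255,[0,0,0],0]
  ]
}}

```text
clock: 13.3
ee_pos: [0.6445, 0.203, 0.1108]
tcp_rot: [[0.003, 0.986, -0.168], [0.001, -0.168, -0.986], [-1.0, 0.003, -0.001]]
contact_force: [-9.2, -3.4, 30.1]
grip_width: 0.0002
```

```bash
python3 w2.py
```

```text
13.3 p holder [0.0195 0.0013 0.1108] F [-8.471  -4.8515 30.0927] M [-1.0948  1.9107  0.0488] w 0.0002 yaw -9.677306207905547
rel axis mm [16.5101  1.3146 15.7701] r 22.831517449220584 |F| 31.63645462063841 TQ about axis (TCP ref) -1.2802786670872315
```

Call:
{"api": "send_rows", "payload": {
  "increments": [
    [255,[0.04,0.03,0],0],
    [255,[0.04,0.03,0],0],
    [255,[0.03,0.03,0],0],
    [255,[0,0,0],0]
  ]
}}

```text
clock: 13.7
ee_pos: [0.6495, 0.2028, 0.107]
tcp_rot: [[0.006, 0.986, -0.168], [0.002, -0.168, -0.986], [-1.0, 0.005, -0.003]]
contact_force: [-5.4, -2.7, 30.0]
grip_width: -0.0003
```

```bash
python3 w2.py
```

```text
13.7 p holder [0.0245 0.002  0.107 ] F [-4.8535 -3.5681 30.0065] M [-0.7563  1.0409  0.0038] w -0.0003 yaw -9.684959024906313
rel axis mm [21.4883  1.9801 12.0484] r 24.635541194149642 |F| 30.605177765768776 TQ about axis (TCP ref) -0.3375967192206255
```

Call:
{"api": "send_rows", "payload": {
  "increments": [
    [255,[0.05,0.03,0],0],
    [255,[0.05,0.025,0],0],
    [255,[0.05,0.02,0],0],
    [255,[0.05,0.015,0],0],
    [255,[0.05,0.01,0],0],
    [255,[0,0,0],0]
  ]
}}

```text
clock: 14.3
ee_pos: [0.6558, 0.2025, 0.0977]
tcp_rot: [[0.01, 0.986, -0.169], [0.003, -0.169, -0.986], [-1.0, 0.01, -0.005]]
contact_force: [1.4, -1.1, 27.9]
grip_width: 0.0
```

```bash
python3 w2.py
```

```text
14.3 p holder [0.0308 0.0028 0.0977] F [ 1.5805 -0.8294 27.8999] M [-0.1597 -0.374   0.0262] w 0.0 yaw -9.719007055069225
rel axis mm [27.8241  2.7631  2.7087] r 27.955650569355818 |F| 27.956925391028374 TQ about axis (TCP ref) 1.1459928686063112
```

Call:
{"api": "send_rows", "payload": {
  "increments": [
    [255,[0.05,0.0,0],0],
    [255,[0,0,0],0],
    [255,[-0.35,0,0],0],
    [255,[-0.35,0,0],0],
    [255,[0,-0.15,0],0],
    [255,[0,-0.15,0],0],
    [255,[0,0,0],0],
    [255,[0,0,0],0]
  ]
}}

```text
clock: 15.1
ee_pos: [0.6389, 0.2035, 0.1181]
tcp_rot: [[-0.001, 0.986, -0.167], [-0.001, -0.167, -0.986], [-1.0, -0.001, 0.001]]
contact_force: [0.1, 0.3, -0.1]
grip_width: -0.0001
```

```bash
python3 w2.py; sed -i 's/pics\/held3/pics\/held4/; s/"3.npz"/"4.npz"/g' g.py; python3 g.py; python3 k.py 4 | grep -v finger
```

```text
15.1 p holder [0.014  0.0009 0.1181] F [ 0.0029  0.3035 -0.0748] M [ 0.03    0.0101 -0.0066] w -0.0001 yaw -9.628208649856544
rel axis mm [10.9566  0.9013 23.1235] r 25.58796972266534 |F| 0.3125766260723953 TQ about axis (TCP ref) -0.010947839164758152
TCP [0.0145 0.0009] 0.1183443981239214
top core 557 [-0.1158 -0.0019  0.0692 -0.0003] 0.0013615218142118252
  hex x -15.0 99.1 54
  hex x -10.0 109.2 40
  hex x -5.0 111.4 35
  hex x 0.0 113.0 37
  hex x 5.0 114.5 31
  hex x 10.0 110.3 25
  hex x 15.0 107.9 25
  hex x 20.0 102.9 23
side core 995 [-0.1164 -0.0017  0.0679  0.0021] 0.0007868155820016955
  hex x -15.0 95.9 237
  hex x -10.0 107.3 126
  hex x -5.0 109.3 112
  hex x 0.0 111.2 120
  hex x 5.0 112.6 122
  hex x 10.0 112.5 62
  hex x 15.0 107.8 46
  hex x 20.0 103.6 42
  hex x 25.0 123.6 11
```

```bash
cat > pl.py <<'E'
from h import *
import sys
np.set_printoptions(precision=2,suppress=True)
# subpixel shift of the sliding plate vs fixed plate, top view, between frames
def sh(n,a,b,P,w=14,zc=.1):
    A=cv2.cvtColor(np.load(f"{n}{a}.npz")["p"],cv2.COLOR_RGB2GRAY).astype(np.float32); Bm=cv2.cvtColor(np.load(f"{n}{b}.npz")["p"],cv2.COLOR_RGB2GRAY).astype(np.float32)
    u,v=proj(n,P).round().astype(int); s=(slice(v-w,v+w),slice(u-w,u+w)); win=cv2.createHanningWindow((2*w,2*w),cv2.CV_32F)
    (dx,dy),resp=cv2.phaseCorrelate(A[s],Bm[s],win); d=np.array([dx,dy])
    a_=np.radians(9.7); e=np.array([np.sin(a_),np.cos(a_),0]); j=proj(n,np.array(P)+.01*e)-proj(n,P); return d, 10*(d@j)/(j@j), resp
a=np.radians(9.7); ey=np.array([np.sin(a),np.cos(a),0]); ex=np.array([np.cos(a),-np.sin(a),0])
W=lambda x,y,z:np.array([.625,.205,0])+x*ex+y*ey+np.array([0,0,z])
for x,y,z,nm in((-.117,-.098,.106,"movplate"),(-.117,-.13,.07,"mov knob"),(-.05,-.098,.096,"movplate mid")):
    print("top",nm,*sh("top",sys.argv[1],sys.argv[2],W(x,y,z)))
for x,y,z,nm in((-.117,-.075,.106,"movplate"),(-.117,.098,.106,"fixplate"),(-.06,-.08,.07,"movplate mid"),(-.05,.1,.09,"fix mid")):
    print("side",nm,*sh("side",sys.argv[1],sys.argv[2],W(x,y,z)))
E
python3 pl.py 0 4; echo; python3 pl.py 3 4
```

```text
top movplate [-0.17 -0.31] 0.5405403276837364 1.1070765119128758
top mov knob [-0.48 -0.02] 1.2349103695986678 0.974252446492513
top movplate mid [-0.48  0.02] 1.2101928266839688 0.8902101347181532
side movplate [-0.14  0.51] 1.347370401792633 1.1193678696950278
side fixplate [ 0.29 -0.04] -0.24356924915211278 0.7947515175077651
side movplate mid [-0.32  0.35] 1.1682381444022862 0.8373769805166457
side fix mid [-0.3   0.01] 0.2522664478261733 0.9531531524658203

top movplate [-0.22 -0.13] 0.5972291700374966 0.9731980533070035
top mov knob [-0.52  0.13] 1.2798733157995934 0.945809547106425
top movplate mid [-0.34  0.28] 0.7692988375751758 0.9139486047956679
side movplate [-0.22  0.35] 1.0398975702607347 1.0754210223091973
side fixplate [-0.11  0.03] 0.12361409488415874 0.9469051520029704
side movplate mid [-0.08  0.36] 0.9180206929807414 0.9220800717671712
side fix mid [ 0.14 -0.24] -0.478922205314561 0.9519971370697021
```

The sliding plate has moved about 1 mm, so the hexagon has turned roughly 30°; the finger slipped past the corner late in the stroke. Its flats now stand at about 109° and 49°. Next stroke follows a tighter arc, with more inward pressure.

Call:
{"api": "send_rows", "payload": {
  "increments": [
    [255,[0,-0.11,0],0],
    [255,[0.1,0,0],0],
    [255,[0.035,0.04,0],0],
    [255,[0.035,0.04,0],0],
    [255,[0.015,0.05,0],0],
    [255,[0.02,0.05,0],0],
    [255,[0.03,0.045,0],0],
    [255,[0.03,0.045,0],0],
    [255,[0,0,0],0]
  ]
}}

```text
clock: 16.1
ee_pos: [0.6441, 0.2036, 0.1117]
tcp_rot: [[-0.001, 0.986, -0.167], [0.001, -0.167, -0.986], [-1.0, -0.001, -0.001]]
contact_force: [-13.6, -2.5, 30.4]
grip_width: -0.0001
```

```bash
python3 w2.py
```

```text
16.1 p holder [0.019  0.0018 0.1117] F [-12.9324  -4.7838  30.4492] M [-0.9852  3.2288  0.0194] w -0.0001 yaw -9.60291307430682
rel axis mm [16.0231  1.8223 16.6563] r 23.112121542453202 |F| 33.42579539856583 TQ about axis (TCP ref) -2.525515577808703
```

Call:
{"api": "send_rows", "payload": {
  "increments": [
    [255,[0.04,0.035,0],0],
    [255,[0.045,0.035,0],0],
    [255,[0.05,0.025,0],0],
    [255,[0.05,0.025,0],0],
    [255,[0.04,0.01,0],0],
    [255,[0,0,0],0]
  ]
}}

```text
clock: 16.7
ee_pos: [0.6525, 0.2025, 0.1016]
tcp_rot: [[0.004, 0.986, -0.168], [0.002, -0.168, -0.986], [-1.0, 0.004, -0.002]]
contact_force: [-1.5, -0.3, 16.7]
grip_width: -0.0003
```

```bash
python3 w2.py
```

```text
16.7 p holder [0.0276 0.0022 0.1016] F [-1.3872 -0.5362 16.7372] M [-0.0513  0.4374  0.055 ] w -0.0003 yaw -9.660311386117769
rel axis mm [24.5716  2.2108  6.637 ] r 25.452156725073262 |F| 16.80310200838248 TQ about axis (TCP ref) -0.016982655601163243
```

Call:
{"api": "send_rows", "payload": {
  "increments": [
    [255,[-0.25,0,0],0],
    [255,[-0.3,-0.1,0],0],
    [255,[0,-0.15,0],0],
    [255,[0,-0.1,0],0],
    [255,[0,0,0],0]
  ]
}}

```text
clock: 17.2
ee_pos: [0.636, 0.2042, 0.1209]
tcp_rot: [[-0.001, 0.986, -0.167], [-0.0, -0.167, -0.986], [-1.0, -0.001, 0.0]]
contact_force: [-0.4, 0.5, -0.5]
grip_width: 0.0001
```

```bash
cat > hx.py <<'E'
import sys; from h import *
from scipy.optimize import minimize
np.set_printoptions(precision=4,suppress=True)
k=sys.argv[1]
if len(sys.argv)<3:
    for n in("top","side"):
        p,d=optics.grab_frame(n); np.savez(n+k+".npz",p=p,d=d)
a=np.radians(9.7); ey=np.array([np.sin(a),np.cos(a)]); ex=np.array([np.cos(a),-np.sin(a)])
s=readout.get_state(); t2=(s["ee_pos"][:2]-[.625,.205])@np.c_[ex,ey]; print("TCP rel axis",1000*(t2[0]-.003),1000*s["ee_pos"][2]-95)
tg=np.r_[t2,0]
for n in("top","side"):
    z=np.load(n+k+".npz"); P=cloud(n,z["d"])[z["d"]>0]; Q=np.c_[(P[:,:2]-[.625,.205])@np.c_[ex,ey],P[:,2]]; X,Y,Z=Q.T
    dz={"top":-.001,"side":-.003}[n]
    H=Q[(abs(X)<.03)&(abs(Y)<.036)&(Z>.09)&(Z<.1155)&~((abs(X-t2[0])<.02)&(abs(Y-t2[1])<.016)&(Z>.112))]
    H=H[(H[:,2]>.098)]
    def cost(q):
        x=H[:,0]-q[1]; zz=H[:,2]-.095-dz-q[2]; ang=q[0]+np.arange(6)*np.pi/3
        dd=np.max(np.outer(x,np.cos(ang))+np.outer(zz,np.sin(ang)),1)-.018
        return np.mean(np.minimum(abs(dd),.004))*1000+ (q[2]/.0015)**2*.02+((q[1]-.003)/.0015)**2*.02
    best=min((minimize(cost,[np.radians(o),.003,0],method="Nelder-Mead") for o in range(0,60,10)),key=lambda r_:r_.fun)
    print(n,len(H),"psi mod 60",np.degrees(best.x[0])%60,"axis x",best.x[1],"dz",best.x[2],"cost",best.fun)
E
python3 hx.py 5; for k in 0 3 4; do echo $k; python3 hx.py $k old; done; python3 pl.py 3 5;python3 w2.py
```

```text
TCP rel axis 8.880451552805754 25.878164344786953
top 183 psi mod 60 2.765927331231783 axis x 0.0022473140174836745 dz 0.00013214998974700823 cost 0.9424270858378846
side 537 psi mod 60 2.864953898093718 axis x 0.0034884870480120164 dz 0.0010918910070427431 cost 0.6597552966311696
0
TCP rel axis 8.880451552805754 25.878164344786953
top 343 psi mod 60 18.915676527658214 axis x 0.0022190469201312252 dz 9.835167401829961e-05 cost 0.9163184242938975
side 615 psi mod 60 20.004335812329433 axis x 0.0032993589440462297 dz 0.0009915892238634995 cost 0.6259264166848191
3
TCP rel axis 8.880451552805754 25.878164344786953
top 346 psi mod 60 20.775787600010993 axis x 0.0022726845106330043 dz 0.00023164659117420606 cost 0.9268524436957015
side 630 psi mod 60 20.006436182819257 axis x 0.0034091076594991126 dz 0.0010478747930788013 cost 0.6761311343746177
4
TCP rel axis 8.880451552805754 25.878164344786953
top 187 psi mod 60 47.91229074330963 axis x 0.002178676389305703 dz 0.00045735811884526115 cost 0.9667020630807875
side 550 psi mod 60 48.74214063682218 axis x 0.0034572439244566675 dz 0.0010544307820717662 cost 0.593405823069651
top movplate [-0.92  0.16] 2.23664373973809 0.9414427757263184
top mov knob [-0.88  0.02] 2.254237498860138 1.0394095060560438
top movplate mid [-0.99 -0.12] 2.5566657883498976 1.061019665400187
side movplate [0.03 0.7 ] 1.6309750955638262 1.001020712852478
side fixplate [ 0.01 -0.06] -0.10584230996095642 0.8412701490190294
side movplate mid [-0.38  0.69] 2.0240583844524784 0.9424576663970947
side fix mid [ 0.17 -0.37] -0.7024775091497265 0.8960843243863847
17.3 p holder [0.0119 0.0009 0.1209] F [-0.3281 -0.3467 -0.4166] M [ 0.0002  0.0028 -0.0184] w -0.0002 yaw -9.64643603609353
rel axis mm [ 8.8805  0.8859 25.8782] r 27.35949213047518 |F| 0.633551447623578 TQ about axis (TCP ref) 0.0019870727909499972
```

```bash
cat > arc.py <<'E'
import sys; from h import *
np.set_printoptions(precision=3,suppress=True)
# arc.py psi0 psi1 n phase(A/B) N f t : waypoints of the commanded TCP (mm rel axis) and rows
p0,p1,n,ph,N,f,t=float(sys.argv[1]),float(sys.argv[2]),int(sys.argv[3]),sys.argv[4],*map(float,sys.argv[5:8])
C=np.array([[.49,.16],[.16,.206]]); off=np.array([-6,-.3]) if ph=="A" else np.array([6,-.3])
a=np.radians(9.7); s=readout.get_state(); e=s["ee_pos"]-[.625,.205,0]; cur=np.array([1000*(e[0]*np.cos(a)-e[1]*np.sin(a)-.003),1000*e[2]-95])
def pt(ps,N,f):
    ps=np.radians(ps); nn=np.array([np.cos(ps),np.sin(ps)]); ta=np.array([nn[1],-nn[0]]); return 18*nn+t*ta+off-C@(N*nn-f*ta)
print("cur",cur,"touch",pt(p0,0,0),"d",(pt(p0,0,0)-cur)/40)
last=pt(p0,0,0)
for w in [pt(p0,N,f)]+[pt(p,N,f) for p in np.linspace(p0,p1,n+1)[1:]]:
    d=(w-last)/40; print("cmd",w,"row tx %.3f ty %.3f"%(-d[1],d[0])); last=w
E
python3 arc.py 122.8 90 5 A 42 15 6
```

```text
cur [ 8.88  25.878] touch [-10.707  18.08 ] d [-0.49  -0.195]
cmd [ 2.271 18.139] row tx -0.001 ty 0.324
cmd [ 2.149 17.227] row tx 0.023 ty -0.003
cmd [ 1.92  16.086] row tx 0.029 ty -0.006
cmd [ 1.587 14.73 ] row tx 0.034 ty -0.008
cmd [ 1.156 13.177] row tx 0.039 ty -0.011
cmd [ 0.63  11.448] row tx 0.043 ty -0.013
```

Call:
{"api": "send_rows", "payload": {
  "increments": [
    [255,[0,-0.27,0],0],
    [255,[0.1,-0.25,0],0],
    [255,[0.1,0,0],0],
    [255,[0,0.12,0],0],
    [255,[0,0.11,0],0],
    [255,[0,0.11,0],0],
    [255,[0.02,0,0],0],
    [255,[0.03,-0.005,0],0],
    [255,[0.035,-0.01,0],0],
    [255,[0.04,-0.01,0],0],
    [255,[0.04,-0.01,0],0],
    [255,[0,0,0],0]
  ]
}}

```text
clock: 18.5
ee_pos: [0.6198, 0.2075, 0.1114]
tcp_rot: [[-0.013, 0.986, -0.164], [-0.001, -0.164, -0.986], [-1.0, -0.013, 0.003]]
contact_force: [-48.6, -4.8, 68.9]
grip_width: -0.0002
```

```bash
python3 w2.py; python3 hx.py 6
```

```text
18.5 p holder [-0.0056  0.0016  0.1114] F [-47.0947 -12.8877  68.8831] M [-2.8843 10.422  -0.0964] w -0.0002 yaw -9.465293101887166
rel axis mm [-8.5811  1.6221 16.4375] r 18.54251634332894 |F| 84.43271724928452 TQ about axis (TCP ref) -10.238998779438733
TCP rel axis -8.485949072922976 16.492149856059854
top 162 psi mod 60 56.37606625032274 axis x 0.0020992732953452765 dz 0.0004466293053024171 cost 0.9301441090845667
side 363 psi mod 60 55.36329802150034 axis x 0.0034673745899757927 dz 0.001084905668886108 cost 0.6423372165832583
```

Call:
{"api": "send_rows", "payload": {
  "increments": [
    [255,[-0.04,0.04,0],0],
    [255,[-0.03,0.05,0],0],
    [255,[0,0.05,0],0],
    [255,[0,0,0],0]
  ]
}}

```text
clock: 19.0
ee_pos: [0.6252, 0.2068, 0.1126]
tcp_rot: [[-0.014, 0.986, -0.164], [-0.001, -0.164, -0.986], [-1.0, -0.014, 0.003]]
contact_force: [-39.2, -2.7, 50.5]
grip_width: 0.0001
```

```bash
python3 w2.py; python3 hx.py 7
```

```text
19.0 p holder [-0.0001  0.0018  0.1126] F [-38.2167  -9.2339  50.4521] M [-2.0751  8.5537 -0.0252] w 0.0001 yaw -9.442207002995485
rel axis mm [-3.0969  1.7873 17.5555] r 17.82655723379634 |F| 63.96248596073739 TQ about axis (TCP ref) -8.039009798313982
TCP rel axis -0.9575130880173032 17.82291970557688
top 182 psi mod 60 39.48904634388688 axis x 0.002233286743564415 dz 0.0003612126111077747 cost 0.844864611227212
side 391 psi mod 60 34.43452633330852 axis x 0.003390777639213456 dz 0.0010589139279648953 cost 0.6428919474939299
```

Call:
{"api": "send_rows", "payload": {
  "increments": [
    [255,[0,0.03,0],0],
    [255,[0,0.03,0],0],
    [255,[0,0,0],0]
  ]
}}

```text
clock: 19.4
ee_pos: [0.631, 0.2066, 0.1128]
tcp_rot: [[-0.008, 0.986, -0.165], [0.001, -0.165, -0.986], [-1.0, -0.008, 0.0]]
contact_force: [-31.1, -0.3, 44.6]
grip_width: 0.0
```

```bash
python3 w2.py; python3 hx.py 8
```

```text
19.4 p holder [0.0056 0.0026 0.1128] F [-30.5648  -5.554   44.565 ] M [-1.3058  7.1773  0.0586] w 0.0 yaw -9.496645083806008
rel axis mm [ 2.5981  2.5886 17.7935] r 17.982183814149646 |F| 54.3239528099319 TQ about axis (TCP ref) -6.517689916371945
TCP rel axis 2.6025068588657843 17.790274997848257
top 173 psi mod 60 27.704145920070488 axis x 0.0022836623989195533 dz 0.00021966107289795716 cost 0.918209989042045
side 439 psi mod 60 28.333498173902203 axis x 0.003487880763553679 dz 0.0008879678553799133 cost 0.6644034926026179
```

Call:
{"api": "send_rows", "payload": {
  "increments": [
    [255,[-0.15,-0.1,0],0],
    [255,[-0.15,0.05,0],0],
    [255,[0,0.1,0],0],
    [255,[0,0,0],0],
    [255,[0,0,0],0]
  ]
}}

```text
clock: 20.0
ee_pos: [0.6389, 0.2032, 0.1207]
tcp_rot: [[-0.001, 0.986, -0.168], [-0.0, -0.168, -0.986], [-1.0, -0.001, 0.0]]
contact_force: [-1.3, -0.4, -0.5]
grip_width: -0.0001
```

```bash
python3 hx.py 9; python3 arc.py 87.5 45 6 B 45 14 6
```

```text
TCP rel axis 10.627351471269073 25.831534295008524
top 193 psi mod 60 27.598899356438185 axis x 0.002090911180987967 dz 0.00015598286068190046 cost 0.9282965784291045
side 559 psi mod 60 27.320439347648428 axis x 0.003355993608792597 dz 0.0010239252404450475 cost 0.619206689522172
cur [10.627 25.832] touch [12.779 17.421] d [ 0.054 -0.21 ]
cmd [11.38   9.958] row tx 0.187 ty -0.035
cmd [10.534  7.839] row tx 0.053 ty -0.021
cmd [9.618 5.596] row tx 0.056 ty -0.023
cmd [8.647 3.263] row tx 0.058 ty -0.024
cmd [7.636 0.876] row tx 0.060 ty -0.025
cmd [ 6.6  -1.53] row tx 0.060 ty -0.026
cmd [ 5.555 -3.916] row tx 0.060 ty -0.026
```

Call:
{"api": "send_rows", "payload": {
  "increments": [
    [255,[0.1,0.05,0],0],
    [255,[0.1,0,0],0],
    [255,[0.09,-0.01,0],0],
    [255,[0.09,-0.02,0],0],
    [255,[0.05,0.0,0],0],
    [255,[0.055,0,0],0],
    [255,[0,0,0],0]
  ]
}}

```text
clock: 20.8
ee_pos: [0.6449, 0.203, 0.1095]
tcp_rot: [[0.014, 0.985, -0.17], [0.002, -0.17, -0.985], [-1.0, 0.013, -0.004]]
contact_force: [-0.5, -7.7, 46.8]
grip_width: -0.0002
```

```bash
python3 w2.py; python3 hx.py 10
```

```text
20.8 p holder [0.02   0.0014 0.1095] F [ 0.8485 -7.675  46.807 ] M [-1.7341  0.0739  0.012 ] w -0.0002 yaw -9.793772649409764
rel axis mm [17.0002  1.352  14.5196] r 22.356839422252186 |F| 47.439686443602724 TQ about axis (TCP ref) 0.7095285234556999
TCP rel axis 17.26754220925475 14.351426319881767
top 198 psi mod 60 14.099495638646971 axis x 0.002057896910951362 dz 0.00013260039368837685 cost 0.9540265151819156
side 614 psi mod 60 12.441374708450752 axis x 0.0033352783465446538 dz 0.0010154250362746195 cost 0.6871623687718119
```

Call:
{"api": "send_rows", "payload": {
  "increments": [
    [255,[0.05,-0.01,0],0],
    [255,[0.05,-0.01,0],0],
    [255,[0.05,-0.02,0],0],
    [255,[0,0,0],0]
  ]
}}

```text
clock: 21.3
ee_pos: [0.6487, 0.2025, 0.1053]
tcp_rot: [[0.024, 0.985, -0.172], [0.003, -0.172, -0.985], [-1.0, 0.023, -0.007]]
contact_force: [12.8, -8.9, 45.9]
grip_width: 0.0001
```

```bash
python3 w2.py; python3 hx.py 11; python3 pl.py 3 11
```

```text
21.3 p holder [0.0237 0.0015 0.1053] F [14.1263 -6.6419 45.9224] M [-1.4679 -3.1063 -0.0245] w 0.0001 yaw -9.906407623308404
rel axis mm [20.7463  1.5489 10.3275] r 23.174686708304712 |F| 48.50293619942499 TQ about axis (TCP ref) 3.9130816656730207
TCP rel axis 20.916785621662942 10.04605629175397
top 192 psi mod 60 55.23270733250896 axis x 0.002253696457058631 dz 0.00041369278742405034 cost 1.0170220148642892
side 613 psi mod 60 55.739735843899425 axis x 0.003423069884224089 dz 0.0011241289465747182 cost 0.7681836403635326
top movplate [-1.15 -0.42] 3.031294901607583 0.9845536539289687
top mov knob [-1.79 -0.32] 4.749758302075797 0.9343436299429999
top movplate mid [-1.08 -0.64] 2.989464152386195 1.0311360931396485
side movplate [-0.21  1.16] 2.950427289104477 1.0700033950805663
side fixplate [-0.05  0.16] 0.2813390612087215 0.9297633004188538
side movplate mid [-0.39  1.23] 3.255280718083188 1.1313415622711183
side fix mid [ 0.14 -0.35] -0.64283783603642 0.9803015232086182
```

```bash
cat >> w2.py <<'E'
R=s["tcp_rot"]; ref=B@(s["ee_pos"]-.239*R[:,0]-[.625,.205,0])-[.003,0,.095]
print("TQ(ref .239)",-(M[1]+ref[2]*F[0]-ref[0]*F[2]), "contact model t=6 left:",(rr[2]+.0004)*-F[0]+(rr[0]-.006)*F[2])
E
python3 w2.py
```

```text
21.4 p holder [0.0239 0.0016 0.105 ] F [14.7277 -6.0743 45.7993] M [-1.4117 -3.2244 -0.0007] w -0.0002 yaw -9.910658404438296
rel axis mm [20.9168  1.5747 10.0461] r 23.204205820490717 |F| 48.49096572898944 TQ about axis (TCP ref) 4.034414456642647
TQ(ref .239) 0.2661441503510703 contact model t=6 left: 0.5293311880025781
```

Call:
{"api": "send_rows", "payload": {
  "increments": [
    [255,[0.05,-0.02,0],0],
    [255,[0.05,-0.03,0],0],
    [255,[0,0,0],0]
  ]
}}

```text
clock: 21.7
ee_pos: [0.6504, 0.2024, 0.1023]
tcp_rot: [[0.03, 0.984, -0.173], [0.004, -0.173, -0.985], [-1.0, 0.029, -0.009]]
contact_force: [22.1, -10.5, 45.8]
grip_width: 0.0003
```

```bash
python3 w2.py; python3 hx.py 12; python3 w2.py
```

```text
21.7 p holder [0.0255 0.0017 0.1023] F [23.5917 -6.6148 45.8362] M [-1.3168 -5.1233 -0.0482] w 0.0003 yaw -9.981358645501148
rel axis mm [22.4536  1.7304  7.3159] r 23.615397466270245 |F| 51.97390984670564 TQ about axis (TCP ref) 5.979945092449983
TQ(ref .239) 0.02349961617809415 contact model t=6 left: 0.5721421956742407
TCP rel axis 22.505054469813857 7.254615175398328
top 208 psi mod 60 44.3479704421237 axis x 0.0020862604751030684 dz 9.514041306386283e-05 cost 1.0226881503630103
side 613 psi mod 60 44.4443010955895 axis x 0.0034245723112149703 dz 0.0010487385123510032 cost 0.8011686834271211
21.8 p holder [0.0255 0.0017 0.1023] F [23.3569 -5.7426 47.8979] M [-1.3901 -5.113  -0.0345] w 0.0003 yaw -9.987388518444225
rel axis mm [22.5051  1.7334  7.2546] r 23.645441802436437 |F| 53.59781724098263 TQ about axis (TCP ref) 6.021464988140703
TQ(ref .239) 0.10856849357300036 contact model t=6 left: 0.6117688097603436
```

Call:
{"api": "send_rows", "payload": {
  "increments": [
    [255,[0.05,-0.03,0],0],
    [255,[0.05,-0.04,0],0],
    [255,[0,0,0],0]
  ]
}}

```text
clock: 22.1
ee_pos: [0.6515, 0.2025, 0.1007]
tcp_rot: [[0.038, 0.984, -0.174], [0.005, -0.175, -0.985], [-0.999, 0.036, -0.012]]
contact_force: [29.3, -14.0, 55.6]
grip_width: -0.0001
```

```bash
cat > tq.py <<'E'
import subprocess,sys,re; from h import *
# tq.py K : grab frames K, hex angle, torque from N,f about the axis (left edge, contact z = TCP+0.3)
o=subprocess.run(["python3","hx.py",sys.argv[1]],capture_output=True,text=True).stdout
ps=[float(x) for x in re.findall(r"mod 60 ([\d.]+)",o)]; print("psi",ps)
a=np.radians(9.7); B=np.array([[np.cos(a),-np.sin(a),0],[np.sin(a),np.cos(a),0],[0,0,1]])
s=readout.get_state(); p=B@(s["ee_pos"]-[.625,.205,0])-[.003,0,.095]; F=B@s["contact_force"]
ps=np.mean(ps)+(60 if len(sys.argv)>2 else 0); q=np.radians(ps); n=np.array([np.cos(q),np.sin(q)]); ta=np.array([n[1],-n[0]])
f2=-F[[0,2]]; N=-f2@n; f=f2@ta; t=(18*n[1]-(p[2]*1000+.3))/n[0]
print("t",round(s["clock"],2),"TCP",p*1000,"F",F,"M",B@s["ft_torque"],"N %.1f f %.1f ratio %.2f t %.1f halfw %.1f TQ %.3f"%(N,f,f/N,t,p[0]*1000-(18*n+t*ta)[0],(N*t+18*f)/1000))
E
python3 tq.py 13
```

```text
psi [40.558451098524465, 38.452267201616756]
this script no longer has the robotException ignored in: <_io.TextIOWrapper mode='rw' encoding='UTF-8'>
Traceback (most recent call last):
BrokenPipeError: [Errno 32] Broken pipe
```

```bash
python3 - <<'E'
s=open("tq.py").read().split("\n")
s[0]="import sys,io,re,contextlib; from h import *"
s[2]='b=io.StringIO()\nwith contextlib.redirect_stdout(b): exec(open("hx.py").read())\no=b.getvalue()'
t="\n".join(s).replace('len(sys.argv)>2 else','"+" in sys.argv else')
open("tq.py","w").write(t)
h=open("hx.py").read().replace('if len(sys.argv)<3:','if "old" not in sys.argv:'); open("hx.py","w").write(h)
E
sed -n 1,6p tq.py; python3 tq.py 13
```

```text
import sys,io,re,contextlib; from h import *
# tq.py K : grab frames K, hex angle, torque from N,f about the axis (left edge, contact z = TCP+0.3)
b=io.StringIO()
with contextlib.redirect_stdout(b): exec(open("hx.py").read())
o=b.getvalue()
ps=[float(x) for x in re.findall(r"mod 60 ([\d.]+)",o)]; print("psi",ps)
psi [38.50274782254165, 37.806157937191614]
t 22.3 TCP [23.4933  1.9985  5.6001] F [30.9241 -7.0104 56.3319] M [-1.5191 -6.5048 -0.0457] N 59.1 f 25.2 ratio 0.43 t 6.6 halfw 5.2 TQ 0.846
```

Call:
{"api": "send_rows", "payload": {
  "increments": [
    [255,[-0.25,0.05,0],0],
    [255,[-0.35,-0.05,0],0],
    [255,[0,-0.15,0],0],
    [255,[0,-0.15,0],0],
    [255,[0,0,0],0],
    [255,[0,0,0],0]
  ]
}}

```text
clock: 22.9
ee_pos: [0.6216, 0.2071, 0.1129]
tcp_rot: [[0.002, 0.986, -0.167], [0.001, -0.167, -0.986], [-1.0, 0.002, -0.001]]
contact_force: [0.3, -1.2, 12.2]
grip_width: -0.0003
```

```bash
python3 tq.py 14; cat >> pl.py <<'E'
for y in(-.04,0,.035): print("core top",y,*sh("top",sys.argv[1],sys.argv[2],W(-.117,y,.09),10)); print("core side",y,*sh("side",sys.argv[1],sys.argv[2],W(-.117,y,.09),12))
E
python3 pl.py 3 14
```

```text
psi [40.11040825263402, 39.3632392319342]
t 23.0 TCP [-6.7078  1.5533 17.949 ] F [-0.1826 -0.1684 11.9954] M [-0.2946 -0.0246 -0.025 ] N 7.5 f 9.3 ratio 1.24 t -8.8 halfw -14.9 TQ 0.102
top movplate [-1.29 -0.43] 3.383993629020277 1.0367784224616157
top mov knob [-1.41 -0.15] 3.694947532323524 1.0795426122347513
top movplate mid [-1.3  -0.42] 3.468018131195261 1.1148416672812569
side movplate [-0.13  1.12] 2.7895326327634096 1.0419253630108303
side fixplate [-0.14  0.12] 0.2733142707177802 0.8574905215369331
side movplate mid [-0.33  1.29] 3.3333041433430157 1.0046899117363823
side fix mid [-0.05 -0.26] -0.35398469053127146 0.9356863837771946
core top -0.04 [-0.76 -0.1 ] 1.9830609554017995 1.0499750486016273
core side -0.04 [0.07 0.15] 0.27806425272992724 0.9157851611574491
core top 0 [-0.08 -0.12] 0.2636537311246008 0.9392484092712402
core side 0 [0.04 0.44] 0.8501339649112974 1.0308939864238102
core top 0.035 [-0.3  -0.34] 0.9282611563323403 0.9056858336925506
core side 0.035 [-0.27  0.46] 1.0502701951873408 1.007484731160932
```

Call:
{"api": "send_rows", "payload": {
  "increments": [
    [255,[-0.2,0,0],0],
    [255,[0,0.22,0],0],
    [255,[0,0.22,0],0],
    [255,[0.1,0,0],0],
    [255,[0.05,0.02,0],0],
    [255,[0.05,0.03,0],0],
    [255,[0.03,0.03,0],0],
    [255,[0.03,0.03,0],0],
    [255,[0,0,0],0],
    [255,[0,0,0],0]
  ]
}}

```text
clock: 24.0
ee_pos: [0.642, 0.2029, 0.1131]
tcp_rot: [[0.0, 0.986, -0.168], [-0.0, -0.168, -0.986], [-1.0, 0.0, 0.0]]
contact_force: [-14.3, -5.7, 37.2]
grip_width: -0.0003
```

```bash
python3 tq.py 15 +
```

```text
psi [32.19842584992085, 32.099765682297885]
t 24.1 TCP [14.1243  0.7842 18.1084] F [-13.3117  -7.8922  36.7311] M [-1.6883  3.1129  0.028 ] N 37.2 f 11.9 ratio 0.32 t 11.2 halfw 3.6 TQ 0.632
```

Call:
{"api": "send_rows", "payload": {
  "increments": [
    [255,[0.04,0.02,0],0],
    [255,[0.05,0.02,0],0],
    [255,[0.05,0.01,0],0],
    [255,[0,0,0],0],
    [255,[0,0,0],0]
  ]
}}

```text
clock: 24.6
ee_pos: [0.6467, 0.2024, 0.1098]
tcp_rot: [[0.006, 0.986, -0.169], [0.001, -0.169, -0.986], [-1.0, 0.006, -0.002]]
contact_force: [-10.3, -7.1, 48.0]
grip_width: -0.0002
```

```bash
python3 tq.py 16 +
```

```text
psi [17.431737891144365, 16.903315857076592]
t 24.7 TCP [18.8256  1.0274 14.822 ] F [-10.3397  -9.8729  48.0185] M [-2.0134  2.3998  0.0265] N 44.5 f 20.7 ratio 0.47 t 10.9 halfw 4.2 TQ 0.860
```

Call:
{"api": "send_rows", "payload": {
  "increments": [
    [255,[0.03,0,0],0],
    [255,[0,0,0],0],
    [255,[0,0,0],0]
  ]
}}

```text
clock: 25.0
ee_pos: [0.6474, 0.2023, 0.1092]
tcp_rot: [[0.007, 0.986, -0.169], [0.001, -0.169, -0.986], [-1.0, 0.007, -0.002]]
contact_force: [-10.3, -7.5, 51.1]
grip_width: -0.0002
```

```bash
python3 tq.py 17 +; python3 pl.py 14 17; python3 pl.py 3 17 | grep core
```

```text
psi [16.195248531140603, 14.518017393370108]
t 25.1 TCP [19.551   1.1237 14.1716] F [-8.7039 -8.7273 50.3948] M [-2.0302  2.1468  0.0578] N 46.6 f 21.2 ratio 0.45 t 11.6 halfw 3.7 TQ 0.923
top movplate [-0.48 -0.34] 1.3383487858496905 1.0295585722393459
top mov knob [-0.09 -0.16] 0.30941193677256285 0.9671301232443915
top movplate mid [-0.16 -0.08] 0.433314088449801 1.0929260889689127
side movplate [-0.09  0.27] 0.7230695118479842 1.0042959276835124
side fixplate [ 0.12 -0.09] -0.21652170806980398 0.8809449794557359
side movplate mid [0.08 0.42] 0.8840808728382249 1.0170313334465027
side fix mid [0.27 0.04] -0.14181403029227585 0.9366963799794515
core top -0.04 [-0.07 -0.11] 0.21171470801427705 0.9663466852903366
core side -0.04 [-0.27  0.2 ] 0.6699102694824162 0.9192852791812685
core top 0 [-0.03  0.03] 0.06193751734334827 0.9216502010822296
core side 0 [ 0.06 -0.03] -0.09690689457594191 0.9425418741173215
core top 0.035 [ 1.17 -0.26] -2.9418557025675565 0.38784424304962156
core side 0.035 [-0.29  0.23] 0.6497231549498754 0.9179404030243555
core top -0.04 [-0.75 -0.21] 2.0119115527216778 0.952268762588501
core side -0.04 [0.07 0.53] 1.0919512691107371 0.9449782893061638
core top 0 [-0.32 -0.07] 0.8564010411352033 1.0160496467351914
core side 0 [-0.13  0.49] 1.0776929747600001 1.0127258681588702
core top 0.035 [0.98 0.1 ] -2.5816468877207375 0.63014768242836
core side 0.035 [-0.41  0.57] 1.3500118394830232 0.9745273937781652
```

Call:
{"api": "send_rows", "payload": {
  "increments": [
    [255,[0.03,0,0],0],
    [255,[0.02,0,0],0],
    [255,[0,0,0],0],
    [255,[0,0,0],0]
  ]
}}

```text
clock: 25.5
ee_pos: [0.6486, 0.2021, 0.1079]
tcp_rot: [[0.01, 0.985, -0.17], [0.001, -0.17, -0.986], [-1.0, 0.01, -0.003]]
contact_force: [-9.0, -7.7, 53.8]
grip_width: 0.0003
```

```bash
python3 tq.py 18 +;  python3 tq.py 19 +
```

```text
psi [10.546117422767617, 10.599553984979622]
t 25.6 TCP [20.6904  1.1893 12.9321] F [-6.2117 -9.9066 53.4495] M [-2.0908  1.6864  0.0301] N 48.3 f 23.6 ratio 0.49 t 11.3 halfw 4.1 TQ 0.969
psi [12.863594831310579, 10.386932449315609]
t 25.7 TCP [20.6843  1.2048 12.9354] F [-6.6718 -9.9279 53.0263] M [-2.1133  1.6986  0.0391] N 48.2 f 23.0 ratio 0.48 t 12.2 halfw 3.4 TQ 1.003
```

Torque about the turnbuckle axis has risen at the expected slope: about 0.60 N m free, then 0.835, 0.865 and 0.92 at 182.8°, 184.6° and 189° of total turn. That puts the load at about 200–240 N, so I'll release straight up and check.

Call:
{"api": "send_rows", "payload": {
  "increments": [
    [255,[-0.1,0,0],0],
    [255,[-0.15,0,0],0],
    [255,[-0.5,0,0],0],
    [255,[-0.8,0,0],0],
    [255,[-0.8,0,0],0],
    [255,[-0.6,0.3,0],0],
    [255,[0,0,0],0],
    [255,[0,0,0],0],
    [255,[0,0,0],0]
  ]
}}

```text
clock: 26.6
ee_pos: [0.6556, 0.2005, 0.2171]
tcp_rot: [[-0.003, 0.986, -0.167], [-0.001, -0.167, -0.986], [-1.0, -0.003, 0.001]]
contact_force: [0.3, -0.0, -0.3]
grip_width: -0.0002
```

```bash
python3 tq.py 20; sed -i 's/^k=sys.argv.*$/k="20"/' k.py; python3 k.py|grep core; python3 pl.py 3 20 | grep -E "core|mov"; python3 - <<'E'
from h import *
p=[np.load(n+"20.npz")["p"] for n in("top","side")]
a=cv2.resize(p[0][100:290,70:380],(650,398)); b=cv2.resize(p[1][60:384,110:350],(295,398)); o=np.hstack([a,b])[...,::-1]
cv2.imwrite("pics/end.png",cv2.convertScaleAbs(cv2.resize(o,(800,337)),alpha=1.5))
C0,C1=[cloud("top",np.load(f"top{k}.npz")["d"]) for k in(0,20)]
for nm,(u0,u1,v0,v1,zl,zh) in {"red":(295,350,218,250,.055,.1),"jar":(250,285,230,265,.05,.09)}.items():
    print(nm,*[ (lambda P:P[(P[:,2]>zl)&(P[:,2]<zh)].mean(0).round(4))(C[v0:v1,u0:u1].reshape(-1,3)) for C in(C0,C1)])
E
```

```text
psi [12.30163049952866, 10.480794679088888]
t 26.7 TCP [ 28.1182   0.8301 122.2976] F [ 0.3905 -0.5329 -0.1607] M [ 0.0525 -0.0118 -0.0437] N 0.4 f -0.2 ratio -0.67 t -121.4 halfw 34.5 TQ -0.047
top core 562 [-0.116  -0.0056  0.0691 -0.0006] 0.001384629571947135
side core 989 [-0.1164 -0.0013  0.0679  0.0045] 0.0007963501955113077
top movplate [-1.59 -0.54] 4.162473360768707 0.9237832880020141
top mov knob [-1.55 -0.35] 4.1270044495139695 1.0748886018329196
top movplate mid [-1.68 -0.68] 4.544348890138547 1.0614258617824979
side movplate [-0.19  1.12] 2.8431506201125667 0.9808806019359165
side movplate mid [-0.67  1.4 ] 3.9726114900702734 0.864312866528829
core top -0.04 [-0.9  -0.07] 2.326419384066216 1.0083242481946946
core side -0.04 [-0.   0.3] 0.657206542919971 1.005747997926341
core top 0 [-0.26  0.23] 0.5861632336299463 0.9816922855377197
core side 0 [0.02 0.66] 1.3110173300495982 1.0662546104027166
core top 0.035 [ 0.27 -0.32] -0.581470690592642 0.9023882234096527
core side 0.035 [-0.22  0.81] 1.6595798092073535 0.9110256996419694
red [ 0.505 -0.247  0.07 ] [ 0.5051 -0.247   0.0699]
jar [ 0.4711 -0.0982  0.061 ] [ 0.471  -0.0983  0.0611]
```

View pics/end.png

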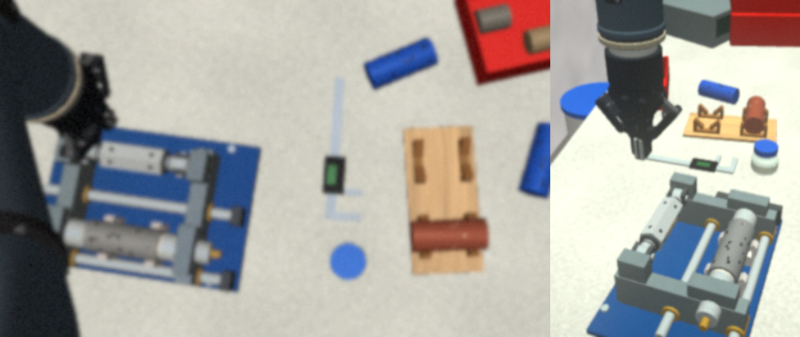

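The final view shows the core between both probes in its saddles (top (120,240), side (735,245)). The red core, jar and caliper are in place and the gripper is clear. The hexagon angle held after release (71.4° vs about 71°). Handing in.

```bash
python3 -c "
from plant import r
print(r.hand_in())"
```

```text
the job is handed in; nothing more can be done
None
```

The grey core is lying in the V saddles, clamped between the probes at an estimated 195–245 N. I handed the job in at about 27 s; no verdict is reported, and the load is inferred from torque and angle because it can't be read directly.

- **Turning the hexagon:** the interface can't tilt the tool, so the hexagon could not be gripped and turned as you described. I pushed its flats and corners round with the shut fingertips, about 189° in five strokes. I tracked the angle from both depth images and the torque from the wrist force. Some strokes slipped over a corner, and one pressed against the upper edge. The highest wrist force I read was 84 N, against the 120 N limit.
- **Seating load:** torque read about 0.60 N m while turning free, which is a little above the stated 0.53. It then rose to 0.835, 0.865 and 0.92 N m over the last 6°, matching the expected slope. The range comes from whether the free torque is taken as 0.60 or 0.53.
- **Checks after letting go:**
  - The hexagon held its angle and the wrist force was near zero.
  - The core fit agreed within about 1 mm across and in height between the cameras, once the side camera's usual 3 mm low reading is allowed for. The core had shifted roughly 1 mm along the axis.
  - The red core and jar moved less than 0.2 mm. I only checked the caliper by eye, and it looked unmoved.
- **One disagreement:** the images showed the sliding plate moving about 4.2 mm, where 189° of turn should give 5.2 mm. I trusted the angle, since the image shift had read low in earlier checks too.

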